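# Turn a trolley wheel by its spokes until the valve stem stands upright

## Robot

A 6-joint arm with a two-finger parallel gripper is mounted at the origin on the work surface. World frame = base frame: x ahead of the robot, y to its left, z up, the work surface at z = 0. Lengths are in m, angles in rad, forces in N, time in s.
With the tool pointing down it reaches from about 0.225 to 0.875 m from the base axis. Payload 3.4 kg.
Tool frame: the origin (TCP) lies at the very end of the fingers, on their centre line; the grasp point (between the pads) lies 19 mm behind it; x points along the fingers, y is the direction in which the jaws open and shut, and the axes are right-handed (so a half turn about x gives the same grasp; the last joint's range is limited). The gripper opens to 85 mm and grips with 20 to 120 N. Pads are 22 mm wide; open, the fingers measure 114 mm over their backs; the gripper's body (76 mm by 85 mm) begins 54 mm behind the grasp point. The pads swing forward as they close: fully open they stand 13 mm farther back than shut.
Start: joints at [-1.46, 0.276, 1.505, -0, 1.361, -0.121], TCP at [0.132, -0.56, 0.231] pointing down, gripper open.
Joint ranges: [-2.89, 2.89], [-0.75, 2.08], [0.22, 2.7], [-1.18, 4.32], [0.11, 2.71], [-2.7, 2.7]. Speed limits (rad/s): [2.57, 2.57, 3.14, 3.14, 3.14, 3.14].

## Interface

Orientations are given as a unit quaternion [w, x, y, z].
In Python, from rig import manip gives the robot as it stands. The module is installed in compiled form; this text tells all that it offers.
- The arm moves only by the tool play_rows, never from a script. Its argument "plan" is a list that holds one entry, the list of rows, each a list of 5 numbers: the closure, from 0 (fully open) to 1 (shut), then the shift along the tool's x, y, z in m, then the turn about the tool's x in degrees. A call has 1 to 12 rows; each row is the pose to reach, as a shift and turn from the pose measured when the call began, along the tool's axes at that moment; what a row does not reach only later rows make up. A row lasts 1/10 s, in which the tool goes at most 50 mm and 8.59 degrees, less where a joint would pass 70% of its speed; a pose out of reach is approached as far as the arm can. A call with a gripper value outside its range is refused whole. The fingers move at their own pace and stop on an object; "grip_force" is the grip in N (left out, the last holds). Time passes only in rows, so rows that repeat a pose let the fingers close. It gives the time, the measured TCP pose, the force and the opening at its end, in the units of the state.
- manip.get_state(): the state, without advancing time (a new reading comes with each control period).
- manip.get_image(name): name is "side" or "top"; returns (picture, depth): 480x640x3 uint8, red, green, blue; 480x640 float32, m along the optical axis (not along the pixel's ray), 0 where there is no reading.
- manip.camera_params(name): a dict with "intrinsics" (3x3 intrinsics, pixels), "R" (3x3) and "t" (3): a world point X has camera coordinates R X + t. Camera axes: x right, y down, z forward; pixel columns grow to the right and rows downward; lengths in m; the calibration is good to about 2 mm. A picture is of the moment at which its call begins. camera_params takes no time and is no camera call.
- manip.sign_off(): hands the job in, once; it reports no verdict.
The state is a dict: "clock": time; "qpos": joint angles; "qd": joint speeds; "effort": joint torques, N m; "position": TCP position; "ee_rot": TCP orientation; "contact_force": force on the tool from outside, world axes, zero at the start; "moment": the same for the moment, N m; "width": finger opening in m.
Only numpy, scipy, OpenCV 4.12 (cv2) and the standard library are available. Lean on these libraries where they do the work, as an engineer would, in place of code of your own. Each camera call takes 0.05 s, during which the arm holds its last target.

## Task

The wheel on the stand has a flat tyre and is to be pumped next: bring its valve to the bottom of the wheel, so that the stem points straight up at the hub, and leave it at rest there. Turn it with the fingertips by pushing on the spokes, one handy spoke after another, and take your hand right off the wheel between pushes; nothing needs gripping. Do not spin or flick the wheel, keep off the tyre and the valve stem, and leave everything else on the bench where it is, the lever of the press included.

Things in the scene. Friction and masses are not known exactly. Their poses are not given: they have to be found in the camera images.
- wheel (a joint): Wheel angle q about its axle, rad, unlimited. 0 or a whole turn = stem straight up, valve at the bottom. In the stand's frame the valve lies from the hub at y = sin q, z = -cos q (q > 0: towards the stand's +y). Starts at 2.3 to 3.98 (valve in the upper part). The bearing drags: about 0.12 N m (2 N at mid-spoke) turns it; let go, it stops almost at once and stays.
- stand: Stand fixed to the bench. Origin on the bench below the hub; x along the axle, level, away from the robot (within 0.3 rad of the robot's x), y left, z up. The wheel's middle plane is x = 0. At x = -42 and +42 mm stand A-frames of 14 mm tube, legs from the axle to the foot at y = +-108 mm, 30 mm wide at the axle; axle and 22 mm nuts end at x = +-56. Foot 270 wide, 108 deep, 18 mm high.
- hub (a point): Centre of the wheel, on the axle, 180 mm above the bench; turns with the wheel, its x axis along the axle. Hub 48 mm in diameter, 56 mm long.
- spokes: Five straight radial aluminium spokes; seen from the valve at +36, -36, +108, -108 and 180 degrees. 16 mm wide, from the hub (radius 24 mm) to the rim (inner radius 106 mm); front face 26 mm in front of the wheel's middle plane at the hub, 20 at radius 70, 16 at the rim (same behind). Open right through between them. Origin at the wheel's centre; z = the stem's direction.
- tyre: Black rubber tyre round the rim, from radius 117 to 155 mm, 38 mm wide (19 mm either side of the wheel's middle plane). Each sidewall has the usual white balance dot, 11 mm, beside the valve (136 mm from the wheel's centre, on the valve's radius). Not to be touched. Origin at the wheel's centre.
- valve_tip (a point): Tip of the valve stem, 74 mm from the wheel's centre; its z axis is the direction in which the stem points. The stem is a black rubber foot with a brass end, 10 mm in diameter and 32 mm long, standing on the rim's inner face and pointing at the hub, in the wheel's middle plane.
- valve: The valve stem itself (see valve_tip); origin at the wheel's centre. Not to be touched.
- lever_knob (a point): Black ball, 30 mm, at the end of the pull-down lever of the cast iron hand press (220 x 120 x 360 mm) that stands at the back right of the bench, away from the work; leave the lever alone.
- nut: Bystander: brass compression nut, 35 mm across, 21 mm high, origin at its underside, standing near the stand.
- ferrule_a: Bystander: copper ferrule sleeve, 25 mm in diameter, 16 mm high, origin at its underside.
- ferrule_b: Bystander: the other copper ferrule sleeve, the same.
- bracket: Bystander: steel thermostat bracket, an L of 70 x 40 mm with a 54 mm high upright leg; origin at its underside.
- insulator: Bystander: tan ceramic insulator, 40 mm in diameter, 52 mm high; origin at its underside.
- spanner: Bystander: spanner, 170 mm long, lying flat.
- grease_tin: Bystander: grease tin, 68 mm in diameter, 62 mm high; origin at its underside.

How it is judged:
On the way, in this order (a step that is already met when the one before it is completed fails the run):
1. a spoke has been pushed and the wheel has turned (contact force between the fingers and spokes above 0.5 N and distance of valve_tip from where it was at the start of the episode above 0.025 m), for 0.05 s.
2. the hand is right off the wheel, in front of it or away from it, while the stem is still well short of upright (contact force between each of the fingers, the arm and stand below 0.05 N and angle between valve_tip's own z axis and vertical above 0.25 rad and (x of the grasp point in the frame of stand below -0.04 m or x of the grasp point in the frame of stand above 0.04 m or distance between the grasp point and hub above 0.18 m)), for 0.1 s.
3. a spoke is pushed again (contact force between the fingers and spokes above 0.5 N), for 0.05 s.
At the end, for the whole second after the job is handed in: The valve stem stands within 0.12 rad (7 degrees) of straight up and the wheel is at rest; the hand is off (angle between valve_tip's own z axis and vertical below 0.12 rad and velocity of joint wheel between -0.05 and 0.05 rad/s); the robot touches nothing.
It fails at once if the tyre was touched (over 2 N) (contact force between any of the fingers, the arm and tyre above 2 N).
It fails at once if the valve stem was touched (over 1 N) (contact force between any of the fingers, the arm and valve above 1 N).
It fails at once if the wheel was spun or flicked (over 5 rad/s) (velocity of joint wheel above 5 rad/s or velocity of joint wheel below -5 rad/s).
It fails at once if the lever of the press was moved by more than 15 mm (distance of lever_knob from where it was at the start of the episode above 0.015 m).
It fails at once if something lying on the bench was lifted, carried or pushed away by more than 15 mm (distance of any of nut, ferrule_a, ferrule_b, bracket, insulator, spanner, grease_tin from where it was at the start of the episode above 0.015 m).
It also fails if it takes over 67 s, if anything falls off the work surface, if the arm or the gripper's body presses on something with over 40 N, if the wrist force passes 120 N, or if a joint passes its speed limit or range.

## Working session

There is one attempt and no reset: what is moved stays moved. The work goes in short steps, Python scripts to look and compute and a tool call to move; the robot and the scene stay as the last step left them, time stands still between calls to the robot, and variables do not carry over. Pictures are saved under pics/ and viewed, and the job is handed in when it is done.

Besides the shell and the picture viewer there is one more tool, called after "Request:" as a command line: name --argument value ..., lists and objects as JSON in quotes. play_rows: Moves the arm, as the interface text tells. Its arguments: {"type":"object","properties":{"plan":{"type":"array","items":{"type":"array","items":{"type":"array","items":{"type":"number"}}}},"grip_force":{"type":"number"}},"required":["plan"]}

```bash
mkdir -p pics
cat > h.py <<'E'
import numpy as np, cv2
from rig import manip
def snap(n,tag):
    im,d=manip.get_image(n); cv2.imwrite(f'pics/{tag}.png',im[:,:,::-1]); np.savez(f'pics/{tag}.npz',im=im,d=d); return im,d
def cam(n):
    p=manip.camera_params(n); return np.array(p['intrinsics']),np.array(p['R']),np.array(p['t'])
def world(n,u,v,z):
    K,R,t=cam(n); c=np.linalg.inv(K)@np.array([u,v,1.])*z
    return R.T@(c-t)
def proj(n,X):
    K,R,t=cam(n); c=K@(R@np.asarray(X)+t); return c[:2]/c[2]
E
python3 - <<'E'
from h import *
for n in('side','top'):
    snap(n,n+'0'); K,R,t=cam(n); print(n,K.round(1).tolist(),'pos',(-R.T@t).round(3),'fwd',R[2].round(3))
s=manip.get_state()
for k,v in s.items(): print(k,np.round(v,3))
E
```

```text
side [[538.8, 0.0, 318.7], [0.0, 538.8, 243.6], [0.0, 0.0, 1.0]] pos [-0.336  0.006  1.033] fwd [ 0.744 -0.036 -0.668]
top [[592.9, 0.0, 321.0], [0.0, 592.9, 228.4], [0.0, 0.0, 1.0]] pos [ 0.36  -0.024  1.704] fwd [ 0.176  0.011 -0.984]
clock 0.1
qpos [-1.46   0.277  1.506  0.     1.361 -0.121]
qd [ 0.    -0.002 -0.001 -0.001 -0.001 -0.001]
effort [ 1.0000e-03 -4.1770e+01 -2.4641e+01 -0.0000e+00  6.0000e-03 -0.0000e+00]
position [ 0.132 -0.559  0.231]
ee_rot [ 0.081  0.702  0.082 -0.702]
contact_force [ 0.076 -0.745 -0.614]
moment [-0.004  0.019  0.034]
width 0.085
```

View pics/side0.png

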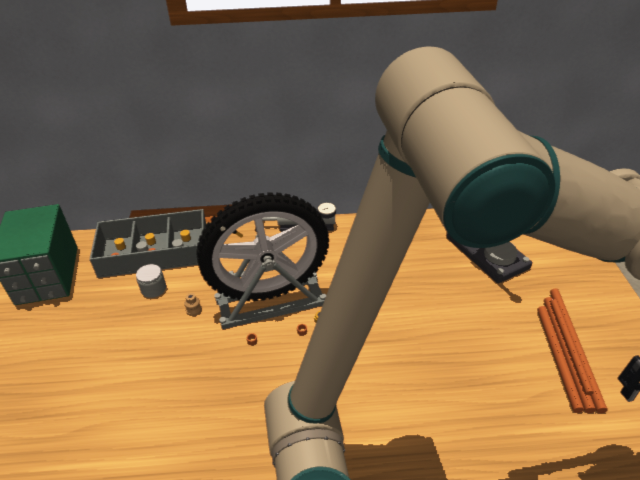

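View pics/top0.png

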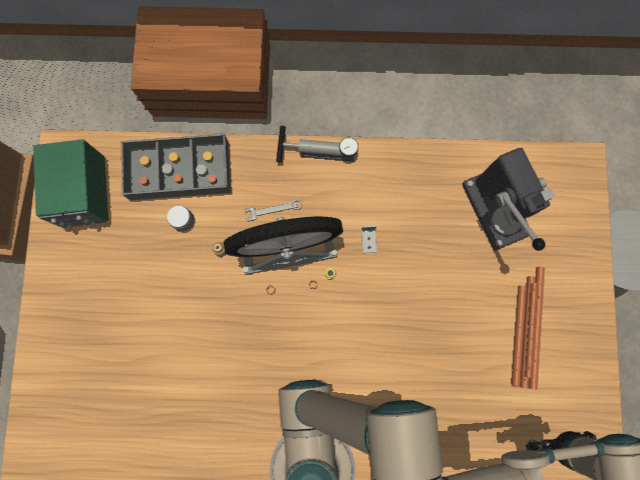

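Run:
```python
from h import *
im=cv2.imread('pics/side0.png'); cv2.imwrite('pics/side0z.png',cv2.resize(im[180:350,180:345],None,fx=4.5,fy=3.5*4.5/4.5,interpolation=cv2.INTER_CUBIC)[:600])
im=cv2.imread('pics/top0.png'); cv2.imwrite('pics/top0z.png',cv2.resize(im[180:310,190:390],None,fx=4,fy=4,interpolation=cv2.INTER_CUBIC))
print(proj('top',[0,0,0]),proj('side',[.5,0,0]))
```

```text
[312.46843733 468.57169685] [307.26647057 330.97861595]
```

View pics/side0z.png

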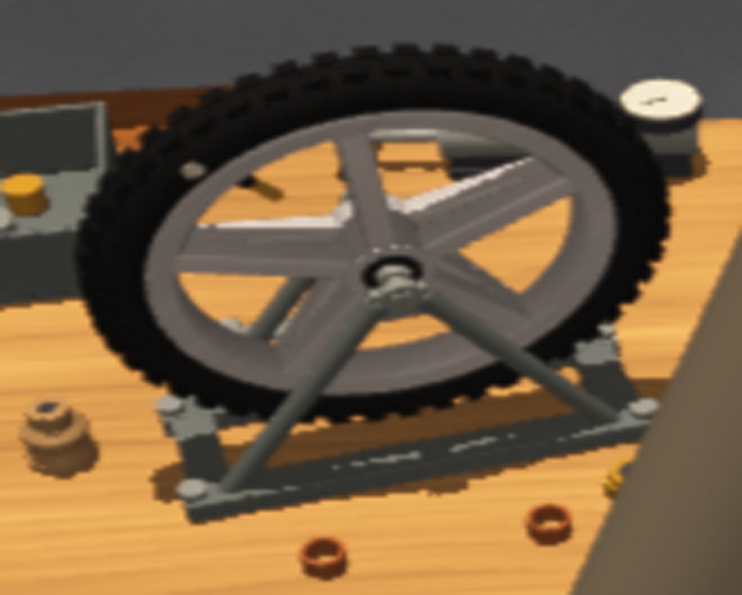

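View pics/top0z.png

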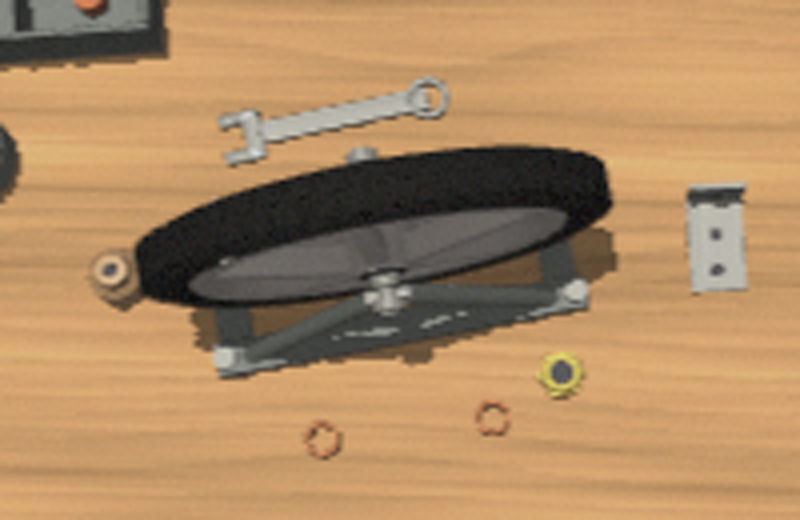

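```bash
cat >> h.py <<'E'
def ray(n,u,v):
    K,R,t=cam(n); d=R.T@np.linalg.inv(K)@np.array([u,v,1.]); return -R.T@t,d/np.linalg.norm(d)
def onz(n,u,v,z):
    o,d=ray(n,u,v); return o+d*(z-o[2])/d[2]
E
python3 - <<'E'
from h import *
print('nut side',onz('side',267.8,257.5,.18),'top',onz('top',286.3,251.5,.18))
z=np.load('pics/side0.npz'); im,d=z['im'].astype(int),z['d']
# tyre points by depth: black pixels
v,u=np.nonzero((im.sum(2)<120)); m=(u>190)&(u<335)&(v>185)&(v<310); u,v=u[m],v[m]
K,R,t=cam('side')
X=np.array([world('side',a,b,d[b,a]) for a,b in zip(u,v) if d[b,a]>0])
# horizontal line fit ransac: plane with vertical normal
from numpy.random import default_rng
r=default_rng(0);best=0
X=X[(X[:,2]>.03)&(X[:,2]<.4)]
for i in range(2000):
    a,b=X[r.choice(len(X),2,False)]; e=(b-a)[:2]
    if np.linalg.norm(e)<.1: continue
    n=np.array([e[1],-e[0]])/np.linalg.norm(e); n*=np.sign(n[0])
    k=np.abs((X[:,:2]-a[:2])@n); c=(k<.003).sum()
    if c>best: best=c;bn=n;bc=a[:2]@n
I=X[np.abs(X[:,:2]@bn-bc)<.003]
print(len(X),best,bn,bc,np.arctan2(bn[1],bn[0]))
mu=I[:,:2].mean(0);U,S,V=np.linalg.svd(I[:,:2]-mu);print(V,mu)
tt=np.array([-bn[1],bn[0]]);A=np.c_[2*(I[:,:2]@tt),2*I[:,2],np.ones(len(I))]
print('y range',(I[:,:2]@tt).min(),(I[:,:2]@tt).max(),I[:,2].min(),I[:,2].max())
# foot corners
for u_,v_ in((229,375),(221,358),(575,290)): pass
for p in ((228/4+190,376/4+180),(588/4+190,303/4+180)): print('foot top',onz('top',*p,.018))
E
```

```text
nut side [0.57772085 0.08063478 0.18      ] top [0.56937878 0.08111788 0.18      ]Traceback (most recent call last):
  File "<stdin>", line 7, in <module>
  File "h.py", line 8, in world
    K,R,t=cam(n); c=np.linalg.inv(K)@np.array([u,v,1.])*z
          ~~~^^^
  File "h.py", line 6, in cam
    p=manip.camera_params(n); return np.array(p['intrinsics']),np.array(p['R']),np.array(p['t'])
ValueError: time passes only in moves, steps and waits
```

```bash
sed -i 's/^def cam(n):/import functools\n@functools.cache\ndef cam(n):/' h.py
cat > m.py <<'E'
from h import *
z=np.load('pics/side0.npz'); im,d=z['im'].astype(int),z['d']
v,u=np.nonzero((im.sum(2)<120)); m=(u>190)&(u<335)&(v>185)&(v<310); u,v=u[m],v[m]
X=np.array([world('side',a,b,d[b,a]) for a,b in zip(u,v) if d[b,a]>0])
r=np.random.default_rng(0);best=0
X=X[(X[:,2]>.03)&(X[:,2]<.4)]
for i in range(2000):
    a,b=X[r.choice(len(X),2,False)]; e=(b-a)[:2]
    if np.linalg.norm(e)<.1: continue
    n=np.array([e[1],-e[0]])/np.linalg.norm(e); n*=np.sign(n[0])
    k=np.abs((X[:,:2]-a[:2])@n); c=(k<.003).sum()
    if c>best: best=c;bn=n;bc=a[:2]@n
I=X[np.abs(X[:,:2]@bn-bc)<.003]
print(len(X),best,bn,bc,np.arctan2(bn[1],bn[0]))
tt=np.array([-bn[1],bn[0]])
print('y range',(I[:,:2]@tt).min(),(I[:,:2]@tt).max(),I[:,2].min(),I[:,2].max())
for p in ((219/4+190,376/4+180),(588/4+190,303/4+180)): print('foot top',onz('top',*p,.018))
E
python3 m.py
```

```text
4168 2250 [0.97666586 0.2147645 ] 0.5938007092148673 0.216450701497663
y range -0.19524612869777544 0.11003895648719327 0.03230179703101704 0.33522982977973403
foot top [0.52378828 0.20843114 0.018     ]
foot top [ 0.5831379  -0.05339898  0.018     ]
```

```bash
cat >> h.py <<'E'
from scipy.spatial.transform import Rotation as Ro
YAW=0.218; BN=np.array([np.cos(YAW),np.sin(YAW),0]); TT=np.array([-np.sin(YAW),np.cos(YAW),0]); HUB=np.array([.607,.0895,.18])
def tost(p): d=np.asarray(p)-HUB; return np.array([d@BN,d@TT,d[2]])   # stand frame, z from hub
def toolR(s):
    w,x,y,z=s['ee_rot']; return Ro.from_quat([x,y,z,w]).as_matrix()
def onx(n,u,v,x):
    o,d=ray(n,u,v); k=(x-(o-HUB)@BN)/(d@BN); return tost(o+k*d)
E
python3 - <<'E'
from h import *
s=manip.get_state();R=toolR(s);print(R.round(3)); print('tcp stand',tost(s['position']))
for p in((222.7,228.6),):
    a=onx('side',*p,-.019);print(a,np.hypot(a[1],a[2]),np.arctan2(a[1],-a[2]))
# top spoke centre at rim, left spoke
for nm,p in dict(B=(180+362/4.5,180+140/3.5),A=(180+180/4.5,180+246/3.5)).items():
    a=onx('side',*p,-.017);print(nm,a,np.hypot(a[1],a[2]),np.degrees(np.arctan2(a[2],-a[1])))
# desired TCP
for st in ([-.12,-.05,.15],[-.0635,-.03,.03]):
    w=HUB+BN*st[0]+TT*st[1]+[0,0,st[2]]; print(st,w,R.T@(w-s['position']))
ty=R[:,1]; print('tool y yaw',np.degrees(np.arctan2(ty[1],ty[0])),'want',np.degrees(YAW))
E
```

```text
[[-0.     0.23  -0.973]
 [ 0.002 -0.973 -0.23 ]
 [-1.    -0.002 -0.   ]]
tcp stand [-0.60402395 -0.53058388  0.05052015]
[-0.019       0.0863512   0.10161066] 0.13334637361323176 2.437200652360136
B [-0.017       0.00224664  0.10276874] 0.10279329674245966 91.25234875052256
A [-0.017       0.10091813  0.04001776] 0.10856283990569991 158.36984778927496
[-0.12, -0.05, 0.15] [0.50065403 0.01473012 0.33      ] [-0.09860268 -0.47403129 -0.49062015]
[-0.0635, -0.03, 0.03] [0.55149124 0.04647643 0.21      ] [ 0.02144058 -0.4930553  -0.54736478]
tool y yaw -76.72011482596729 want 12.490479933851946
```

```bash
cat >> h.py <<'E'
def goto(*sts):
    s=manip.get_state();R=toolR(s);y=R[:,1];print('now',tost(s['position']).round(4),'f',np.round(s['contact_force'],2),'t',s['clock'],'turn',round(-np.degrees((YAW-np.arctan2(y[1],y[0])+np.pi)%(2*np.pi)-np.pi),2))
    for st in sts:
        w=HUB+BN*st[0]+TT*st[1]+[0,0,st[2]]; print(st,'->',(R.T@(w-s['position'])).round(4))
E
python3 -c "
from h import *
goto([-.2,-.03,.16])"
```

```text
now [-0.604  -0.5306  0.0505] f [ 0.08 -0.75 -0.61] t 0.1 turn -89.21
[-0.2, -0.03, 0.16] -> [-0.1086 -0.4951 -0.4109]
```

Request:
play_rows --plan '[[[0, -0.05, 0, 0, 0], [0, -0.109, -0.04, -0.03, -8], [0, -0.109, -0.08, -0.07, -16], [0, -0.109, -0.12, -0.1, -24], [0, -0.109, -0.165, -0.137, -32], [0, -0.109, -0.21, -0.174, -40], [0, -0.109, -0.25, -0.21, -48], [0, -0.109, -0.29, -0.24, -56], [0, -0.109, -0.33, -0.275, -64], [0, -0.109, -0.37, -0.31, -72], [0, -0.109, -0.41, -0.34, -80], [0, -0.109, -0.45, -0.375, -86]]]'

```text
clock: 1.3
position: [0.3687, -0.083, 0.3402]
ee_rot: [0.54, 0.457, 0.54, -0.456]
contact_force: [1.1, -1.4, 0.4]
width: 0.0856
```

```bash
python3 -c "
from h import *
goto([-.2,-.03,.16])"
```

```text
now [-0.27   -0.1168  0.1602] f [ 1.08 -1.41  0.41] t 1.3 turn -2.95
[-0.2, -0.03, 0.16] -> [ 0.0003  0.0654 -0.0903]
```

Request:
play_rows --plan '[[[0, 0, 0.02, -0.03, -3], [0, 0, 0.045, -0.06, -3], [0, 0, 0.065, -0.09, -3], [0, 0, 0.065, -0.09, -3], [0, 0, 0.065, -0.09, -3]]]'

```text
clock: 1.8
position: [0.4175, 0.017, 0.3399]
ee_rot: [0.552, 0.442, 0.553, -0.442]
contact_force: [0.3, 0.6, -0.6]
width: 0.0853
```

```bash
python3 -c "
from h import *
goto([-.09,-.03,.15])
for n in('side','top'):
    im,d=snap(n,n+'1')
im=cv2.imread('pics/side1.png'); cv2.imwrite('pics/side1z.png',cv2.resize(im[130:350,170:400],None,fx=3.4,fy=2.7,interpolation=cv2.INTER_CUBIC))
im=cv2.imread('pics/top1.png'); cv2.imwrite('pics/top1z.png',cv2.resize(im[180:330,190:390],None,fx=4,fy=4,interpolation=cv2.INTER_CUBIC))
"
```

```text
now [-0.2006 -0.0298  0.1599] f [ 0.32  0.58 -0.58] t 1.8 turn 0.18
[-0.09, -0.03, 0.15] -> [0.0097 0.1106 0.0006]
```

View pics/side1z.png

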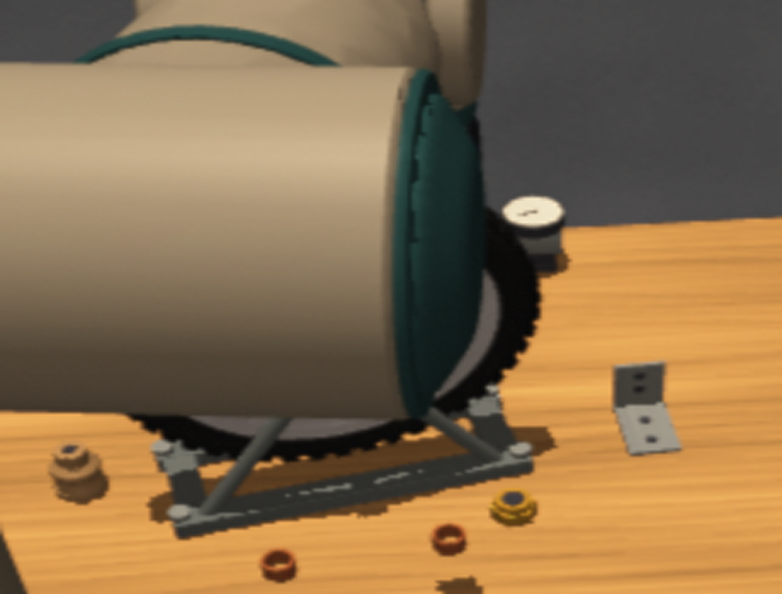

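View pics/top1z.png

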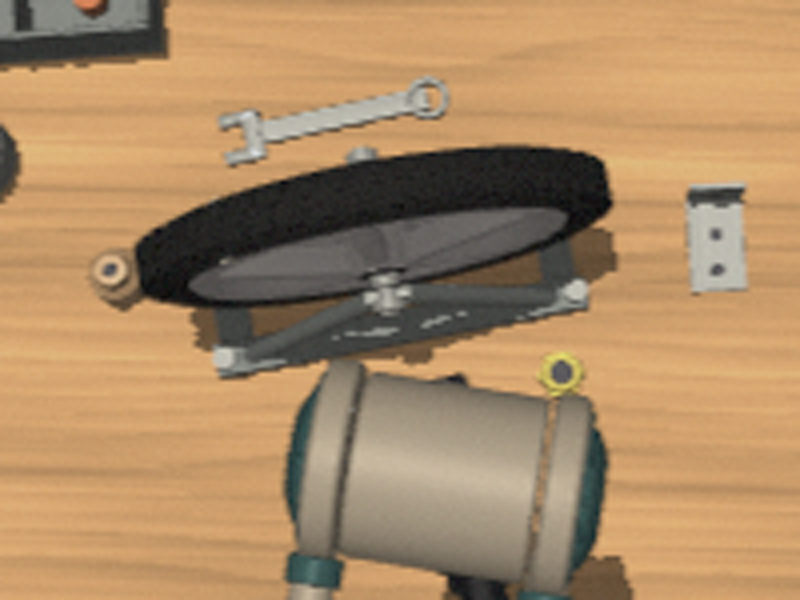

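```bash
python3 -c "
from h import *
z=np.load('pics/top1.npz');d=z['d']
for v in range(266,330,4):
    print(v,[ (lambda a:tuple(np.r_[a[:2],a[2]].round(3)))(tost(world('top',u,v,d[v,u]))) for u in (300,306)])
z=np.load('pics/side1.npz');d=z['d']
print('side')
for v in range(160,290,10):
    print(v,[ tuple(tost(world('side',u,v,d[v,u])).round(3)) for u in (230,270)])
"
```

```text
266 [(np.float64(-0.061), np.float64(-0.024), np.float64(-0.182)), (np.float64(-0.064), np.float64(-0.042), np.float64(-0.179))]
270 [(np.float64(-0.073), np.float64(-0.022), np.float64(-0.177)), (np.float64(-0.076), np.float64(-0.039), np.float64(-0.177))]
274 [(np.float64(-0.129), np.float64(-0.03), np.float64(0.246)), (np.float64(-0.087), np.float64(-0.037), np.float64(-0.177))]
278 [(np.float64(-0.168), np.float64(-0.035), np.float64(0.547)), (np.float64(-0.169), np.float64(-0.045), np.float64(0.544))]
282 [(np.float64(-0.175), np.float64(-0.034), np.float64(0.556)), (np.float64(-0.176), np.float64(-0.044), np.float64(0.551))]
286 [(np.float64(-0.182), np.float64(-0.033), np.float64(0.558)), (np.float64(-0.183), np.float64(-0.042), np.float64(0.556))]
290 [(np.float64(-0.188), np.float64(-0.032), np.float64(0.563)), (np.float64(-0.19), np.float64(-0.041), np.float64(0.562))]
294 [(np.float64(-0.195), np.float64(-0.031), np.float64(0.565)), (np.float64(-0.197), np.float64(-0.04), np.float64(0.566))]
298 [(np.float64(-0.201), np.float64(-0.029), np.float64(0.561)), (np.float64(-0.2
[... 1850 characters left out ...]
, np.float64(0.612)), (np.float64(-0.653), np.float64(0.08), np.float64(0.611))]
240 [(np.float64(-0.648), np.float64(0.108), np.float64(0.605)), (np.float64(-0.658), np.float64(0.081), np.float64(0.606))]
250 [(np.float64(-0.65), np.float64(0.109), np.float64(0.597)), (np.float64(-0.66), np.float64(0.082), np.float64(0.599))]
260 [(np.float64(-0.651), np.float64(0.11), np.float64(0.589)), (np.float64(-0.661), np.float64(0.083), np.float64(0.59))]
270 [(np.float64(-0.651), np.float64(0.112), np.float64(0.579)), (np.float64(-0.661), np.float64(0.084), np.float64(0.58))]
280 [(np.float64(-0.646), np.float64(0.113), np.float64(0.564)), (np.float64(-0.657), np.float64(0.084), np.float64(0.566))]
```

```bash
python3 -c "
from h import *
for tag in('top1','top0'):
  z=np.load(f'pics/{tag}.npz');d=z['d']
  tc=np.array([.4175,.017,.3399]) if tag=='top1' else np.array([.132,-.56,.231])
  a=YAW if tag=='top1' else np.radians(-76.72)
  ey=np.array([np.cos(a),np.sin(a),0]);ez=np.array([-np.sin(a),np.cos(a),0])
  P=[]
  for v in range(240,480):
    for u in range(230,640):
      if d[v,u]<=0: continue
      w=world('top',u,v,d[v,u])-tc
      if np.hypot(*w[:2])<.12 and w[2]>-.03 and w[2]<.25: P.append((w@ey,w@ez,w[2]))
  P=np.array(P).reshape(-1,3); print(tag,len(P)); 
  for p in P[::max(1,len(P)//90)]: print(p.round(3),end=' ')
"
```

```text
top1 241
[ 0.074 -0.008  0.065] [ 0.069 -0.002  0.107] [ 0.067 -0.007  0.119] [ 0.068 -0.011  0.105] [ 0.066 -0.002  0.118] [ 0.065 -0.006  0.119] [ 0.064 -0.01   0.116] [ 0.062 -0.012  0.114] [-0.012 -0.034  0.138] [-0.034  0.016  0.175] [-0.034  0.017  0.092] [-0.036  0.012  0.144] [-0.037  0.008  0.148] [-0.037  0.004  0.139] [-0.036  0.016  0.086] [-0.038  0.011  0.112] [-0.038  0.007  0.118] [-0.039  0.003  0.116] [-0.04  -0.001  0.114] [-0.041 -0.005  0.116] [-0.041 -0.009  0.079] [-0.039  0.014  0.083] [-0.04   0.009  0.112] [-0.041  0.005  0.115] [-0.042  0.001  0.115] [-0.042 -0.003  0.115] [-0.043 -0.007  0.082] [-0.043 -0.011  0.072] [-0.041  0.015  0.08 ] [-0.041  0.011  0.079] [-0.043  0.006  0.114] [-0.044 -0.001  0.119] [-0.044 -0.004  0.053] [-0.045 -0.008  0.078] [-0.043  0.015  0.079] [-0.043  0.011  0.074] [-0.044  0.008  0.049] [-0.046  0.002  0.117] [-0.046 -0.002  0.115] [-0.046 -0.005  0.063] [-0.047 -0.01   0.07 ] [-0.046  0.01   0.073] [-0.047  0.004  0.114] [-0.048  0.     0.113] [-0.048 -0.003  0.066] [-0.049 -0.007  0.069] [-0.05  -0.011  0.063] [-0.048  0
[... 3057 characters left out ...]
13  0.102] [-0.036  0.011  0.116] [-0.031  0.02   0.171] [-0.025  0.028  0.219] [-0.067  0.012  0.097] [-0.046  0.01   0.112] [-0.038  0.017  0.159] [-0.077  0.007  0.069] [-0.065  0.013  0.116] [-0.04   0.008  0.119] [-0.078  0.005  0.07 ] [-0.065  0.009  0.108] [-0.073  0.011  0.119] [-0.035  0.011  0.244] [-0.036  0.009  0.241] [-0.039  0.001  0.209] [-0.038 -0.012  0.156] [-0.037  0.001  0.219] [-0.039 -0.01   0.175] [-0.036  0.001  0.231] [-0.038 -0.006  0.202] [-0.035 -0.017  0.161] [-0.036 -0.003  0.228] [-0.038 -0.009  0.21 ] [-0.031 -0.02   0.175] [-0.031 -0.023  0.169] [-0.035 -0.006  0.244] [-0.035 -0.008  0.242] [-0.024 -0.03   0.172] [-0.032 -0.018  0.228] [-0.03  -0.02   0.237]
```

Request:
play_rows --plan '[[[0.3, -0.05, 0, 0, 0], [0.6, -0.1, 0, 0, 0], [1, -0.11, 0.03, 0, 0], [1, -0.11, 0.06, 0, 0], [1, -0.11, 0.09, 0, 0], [1, -0.11, 0.12, 0, 0], [1, -0.11, 0.16, 0, 0], [1, -0.11, 0.2, 0, 0]]]'

```text
clock: 2.7
position: [0.6136, 0.0572, 0.4505]
ee_rot: [0.551, 0.443, 0.551, -0.443]
contact_force: [0.0, 0.4, 0.2]
width: -0.0001
```

```bash
cat >> h.py <<'E'
def st():
    s=manip.get_state();R=toolR(s)
    print('t',round(s['clock'],2),'q',np.round(s['qpos'],3),'tcp',np.round(s['position'],3),'stand',tost(s['position']).round(4),'f',np.round(s['contact_force'],1))
    S=np.c_[BN,TT,[0,0,1]].T@R
    print('tool axes in stand:\n',S.round(3)); return s,S
E
python3 -c "
from h import *
st()"
```

```text
t 2.7 q [-0.02   0.314  0.927  0.     1.901 -0.235] tcp [0.614 0.057 0.45 ] stand [-0.0006 -0.0329  0.2705] f [0.  0.4 0.2]
tool axes in stand:
 [[-0.     1.    -0.003]
 [ 0.    -0.003 -1.   ]
 [-1.    -0.    -0.   ]]
```

Request:
play_rows --plan '[[[1, 0, 0.05, 0, 0], [1, 0, 0.1, 0, 0], [1, 0, 0.15, 0, 0], [1, 0, 0.2, 0, 0], [1, 0, 0.25, 0, 0], [1, 0, 0.3, 0, 0], [1, 0, 0.35, 0, 0]]]'

```text
clock: 3.4
position: [0.8392, 0.1105, 0.3971]
ee_rot: [0.559, 0.454, 0.541, -0.434]
contact_force: [0.2, 0.3, 1.6]
width: 0.0002
```

```bash
python3 -c "
from h import *
st()"
```

```text
t 3.4 q [ 0.047  0.78   0.22   0.004  2.104 -0.163] tcp [0.839 0.11  0.397] stand [ 0.2312 -0.0297  0.2171] f [0.2 0.3 1.6]
tool axes in stand:
 [[ 0.038  0.999 -0.005]
 [-0.003 -0.005 -1.   ]
 [-0.999  0.038  0.003]]
```

Request:
play_rows --plan '[[[1, -0.05, 0.05, 0, 0], [1, -0.1, 0.1, 0, 0], [1, -0.15, 0.15, 0, 0], [1, -0.2, 0.2, 0, 0], [1, -0.25, 0.25, 0, 0], [1, -0.3, 0.3, 0, 0]]]'

```text
clock: 4.0
position: [0.8283, 0.1201, 0.4296]
ee_rot: [0.569, 0.464, 0.53, -0.423]
contact_force: [0.2, -0.5, 0.1]
width: 0.0002
```

```bash
python3 -c "
from h import *
st()"
```

```text
t 4.0 q [ 0.058  0.741  0.22   0.007  2.101 -0.151] tcp [0.828 0.12  0.43 ] stand [ 0.2227 -0.018   0.2496] f [ 0.2 -0.5  0.1]
tool axes in stand:
 [[ 0.08   0.997 -0.005]
 [-0.007 -0.005 -1.   ]
 [-0.997  0.08   0.006]]
```

Request:
play_rows --plan '[[[1, -0.5, 0.5, 0, 0], [1, -0.5, 0.5, 0, 0]]]'

```text
clock: 4.2
position: [0.8274, 0.1246, 0.4495]
ee_rot: [0.579, 0.474, 0.52, -0.412]
contact_force: [-0.9, 0.5, 0.2]
width: 0.0002
```

```bash
python3 -c "
from h import *
st()"
```

```text
t 4.2 q [ 0.062  0.718  0.22   0.011  2.082 -0.145] tcp [0.827 0.125 0.449] stand [ 0.2228 -0.0134  0.2695] f [-0.9  0.5  0.2]
tool axes in stand:
 [[ 0.121  0.993 -0.005]
 [-0.01  -0.004 -1.   ]
 [-0.993  0.121  0.009]]
```

Request:
play_rows --plan '[[[1, -0.2, 0.6, 0, 0]]]'

```text
clock: 4.3
position: [0.8418, 0.1298, 0.4487]
ee_rot: [0.587, 0.483, 0.511, -0.402]
contact_force: [1.0, 0.1, 0.4]
width: 0.0002
```

```bash
python3 -c "
from h import *
st()"
```

```text
t 4.3 q [ 0.066  0.721  0.22   0.013  2.043 -0.14 ] tcp [0.842 0.13  0.449] stand [ 0.238  -0.0115  0.2687] f [1.  0.1 0.4]
tool axes in stand:
 [[ 0.156  0.988 -0.006]
 [-0.012 -0.004 -1.   ]
 [-0.988  0.156  0.012]]
```

Request:
play_rows --plan '[[[1, -0.2, 0.6, 0, 0]]]'

```text
clock: 4.4
position: [0.8583, 0.1351, 0.4459]
ee_rot: [0.594, 0.492, 0.501, -0.392]
contact_force: [0.3, 0.0, -0.7]
width: 0.0003
```

```bash
python3 -c "
from h import *
s,_=st();print(s['qpos'])"
```

```text
t 4.4 q [ 0.07   0.727  0.221  0.015  2.001 -0.135] tcp [0.858 0.135 0.446] stand [ 0.2552 -0.0098  0.2659] f [ 0.3  0.  -0.7]
tool axes in stand:
 [[ 0.191  0.982 -0.006]
 [-0.015 -0.003 -1.   ]
 [-0.981  0.191  0.014]]
[ 0.07045986  0.72741697  0.22060703  0.01502031  2.00123266 -0.13519818]
```

Request:
play_rows --plan '[[[1, -0.3, 0.6, 0, 0]]]'

```text
clock: 4.5
position: [0.8688, 0.1394, 0.4496]
ee_rot: [0.601, 0.5, 0.493, -0.382]
contact_force: [-0.2, -0.4, -0.2]
width: -0.0
```

Request:
play_rows --plan '[[[1, -0.3, 0.6, 0, 0]]]'

```text
clock: 4.6
position: [0.8773, 0.1432, 0.4573]
ee_rot: [0.609, 0.508, 0.483, -0.372]
contact_force: [0.1, -0.3, 0.0]
width: -0.0003
```

Request:
play_rows --plan '[[[1, -0.3, 0.6, 0, 0]]]'

```text
clock: 4.7
position: [0.8854, 0.1469, 0.466]
ee_rot: [0.616, 0.516, 0.473, -0.361]
contact_force: [0.2, 0.1, -0.5]
width: -0.0002
```

Request:
play_rows --plan '[[[1, -0.3, 0.6, 0, 0]]]'

```text
clock: 4.8
position: [0.8927, 0.1503, 0.4759]
ee_rot: [0.623, 0.525, 0.463, -0.35]
contact_force: [-0.0, -1.0, 0.1]
width: -0.0001
```

```bash
python3 -c "
from h import *
s,_=st();print(s['qpos'])"
```

```text
t 4.8 q [ 0.081  0.707  0.22   0.024  1.879 -0.122] tcp [0.893 0.15  0.476] stand [ 0.2921 -0.0024  0.2959] f [-0.  -1.   0.1]
tool axes in stand:
 [[ 0.329  0.944 -0.007]
 [-0.022 -0.    -1.   ]
 [-0.944  0.329  0.021]]
[ 0.08071007  0.70688566  0.22037546  0.02440893  1.87903413 -0.12210656]
```

Request:
play_rows --plan '[[[1, -0.3, 0.6, 0, 0]]]'

```text
clock: 4.9
position: [0.8993, 0.1536, 0.487]
ee_rot: [0.629, 0.533, 0.453, -0.339]
contact_force: [0.2, 0.1, -0.2]
width: 0.0003
```

Request:
play_rows --plan '[[[1, -0.3, 0.6, 0, 0]]]'

```text
clock: 5.0
position: [0.905, 0.1566, 0.4993]
ee_rot: [0.636, 0.541, 0.442, -0.328]
contact_force: [-0.1, 0.4, 0.3]
width: -0.0
```

Request:
play_rows --plan '[[[1, -0.3, 0.6, 0, 0]]]'

```text
clock: 5.1
position: [0.9098, 0.1595, 0.5128]
ee_rot: [0.642, 0.549, 0.431, -0.316]
contact_force: [-0.2, 0.4, -0.0]
width: -0.0002
```

Request:
play_rows --plan '[[[1, -0.3, 0.6, 0, 0]]]'

```text
clock: 5.2
position: [0.9136, 0.1621, 0.5274]
ee_rot: [0.649, 0.556, 0.421, -0.305]
contact_force: [-0.2, 0.3, 0.3]
width: 0.0001
```

Request:
play_rows --plan '[[[1, -0.3, 0.6, 0, 0]]]'

```text
clock: 5.3
position: [0.9164, 0.1645, 0.543]
ee_rot: [0.654, 0.564, 0.41, -0.293]
contact_force: [0.2, 0.0, -0.1]
width: -0.0002
```

Request:
play_rows --plan '[[[1, -0.3, 0.6, 0, 0]]]'

```text
clock: 5.4
position: [0.9183, 0.1667, 0.5597]
ee_rot: [0.66, 0.571, 0.399, -0.281]
contact_force: [-0.6, -0.1, -0.0]
width: -0.0001
```

```bash
python3 -c "
from h import *
s,_=st();print(s['qpos'])"
```

```text
t 5.4 q [ 0.091  0.642  0.221  0.037  1.72  -0.108] tcp [0.918 0.167 0.56 ] stand [0.3206 0.008  0.3797] f [-0.6 -0.1 -0. ]
tool axes in stand:
 [[ 0.53   0.848 -0.011]
 [-0.031  0.006 -1.   ]
 [-0.848  0.53   0.029]]
[ 0.09070332  0.64239831  0.22129994  0.03721674  1.71951406 -0.10843256]
```

Request:
play_rows --plan '[[[1, -0.1, 0.6, 0, 0]]]'

```text
clock: 5.5
position: [0.9283, 0.1704, 0.5703]
ee_rot: [0.666, 0.579, 0.386, -0.268]
contact_force: [0.8, 0.1, 0.0]
width: -0.0003
```

Request:
play_rows --plan '[[[1, 0, 0.6, 0, 0]]]'

```text
clock: 5.6
position: [0.9442, 0.175, 0.574]
ee_rot: [0.672, 0.586, 0.374, -0.255]
contact_force: [0.3, 0.2, 0.8]
width: -0.0002
```

Request:
play_rows --plan '[[[1, 0, 0.6, 0, 0]]]'

```text
clock: 5.7
position: [0.9593, 0.1795, 0.5775]
ee_rot: [0.677, 0.593, 0.362, -0.242]
contact_force: [-0.1, -1.2, -0.8]
width: 0.0002
```

Request:
play_rows --plan '[[[1, 0, 0.6, 0, 0]]]'

```text
clock: 5.8
position: [0.9722, 0.1835, 0.5835]
ee_rot: [0.681, 0.6, 0.351, -0.23]
contact_force: [-0.3, -0.1, 0.9]
width: -0.0
```

Request:
play_rows --plan '[[[1, 0, 0.6, 0, 0]]]'

```text
clock: 5.9
position: [0.9833, 0.1871, 0.5912]
ee_rot: [0.686, 0.606, 0.339, -0.217]
contact_force: [0.3, -0.0, -0.4]
width: 0.0
```

Request:
play_rows --plan '[[[1, 0, 0.6, 0, 0]]]'

```text
clock: 6.0
position: [0.9932, 0.1905, 0.6004]
ee_rot: [0.69, 0.613, 0.327, -0.205]
contact_force: [-0.5, 0.3, -0.5]
width: 0.0001
```

```bash
python3 -c "
from h import *
s,_=st();print(s['qpos'])"
```

```text
t 6.0 q [ 0.105  0.659  0.222  0.044  1.47  -0.098] tcp [0.993 0.191 0.6  ] stand [0.3989 0.0151 0.4204] f [-0.5  0.3 -0.5]
tool axes in stand:
 [[ 0.711  0.703 -0.016]
 [-0.036  0.014 -0.999]
 [-0.702  0.711  0.036]]
[ 0.10490852  0.65880181  0.22164746  0.04433187  1.4698782  -0.09796948]
```

Request:
play_rows --plan '[[[1, 0, 0.6, 0, 0]]]'

```text
clock: 6.1
position: [1.0016, 0.1936, 0.611]
ee_rot: [0.694, 0.619, 0.315, -0.192]
contact_force: [0.6, 0.6, 0.1]
width: -0.0001
```

Request:
play_rows --plan '[[[1, 0, 0.6, 0, 0]]]'

```text
clock: 6.2
position: [1.0087, 0.1965, 0.6229]
ee_rot: [0.697, 0.624, 0.303, -0.179]
contact_force: [0.1, -0.4, 0.1]
width: -0.0002
```

Request:
play_rows --plan '[[[1, 0, 0.6, 0, 0]]]'

```text
clock: 6.3
position: [1.0145, 0.199, 0.636]
ee_rot: [0.701, 0.63, 0.291, -0.166]
contact_force: [0.7, -0.7, 0.2]
width: 0.0001
```

Request:
play_rows --plan '[[[1, 0, 0.6, 0, 0]]]'

```text
clock: 6.4
position: [1.0191, 0.2013, 0.6502]
ee_rot: [0.704, 0.635, 0.279, -0.154]
contact_force: [0.4, 0.2, 0.0]
width: -0.0002
```

Request:
play_rows --plan '[[[1, 0, 0.6, 0, 0]]]'

```text
clock: 6.5
position: [1.0223, 0.2033, 0.6655]
ee_rot: [0.707, 0.64, 0.267, -0.141]
contact_force: [0.2, 1.3, 0.0]
width: -0.0
```

Request:
play_rows --plan '[[[1, 0, 0.6, 0, 0]]]'

```text
clock: 6.6
position: [1.0243, 0.2052, 0.6817]
ee_rot: [0.709, 0.645, 0.255, -0.128]
contact_force: [-0.3, -0.3, -0.1]
width: -0.0
```

Request:
play_rows --plan '[[[1, 0, 0.6, 0, 0]]]'

```text
clock: 6.7
position: [1.025, 0.2066, 0.699]
ee_rot: [0.711, 0.649, 0.243, -0.115]
contact_force: [0.2, -0.5, 0.8]
width: -0.0
```

Request:
play_rows --plan '[[[1, 0, 0.6, 0, 0]]]'

```text
clock: 6.8
position: [1.0245, 0.2079, 0.717]
ee_rot: [0.713, 0.654, 0.231, -0.103]
contact_force: [-0.0, -0.2, 0.3]
width: -0.0001
```

```bash
python3 -c "
from h import *
s,_=st();print(s['qpos'])
goto([.35,.12,.3],[-.28,-.05,.2],[-.2,-.04,.07])"
```

```text
t 6.8 q [ 0.115  0.619  0.221  0.058  1.213 -0.093] tcp [1.025 0.208 0.717] stand [0.4332 0.0253 0.537 ] f [-0.  -0.2  0.3]
tool axes in stand:
 [[ 0.886  0.464 -0.022]
 [-0.037  0.025 -0.999]
 [-0.463  0.885  0.039]]
[ 0.11488067  0.61872038  0.22140727  0.05771581  1.21349875 -0.09268594]
now [0.4332 0.0253 0.537 ] f [-0.05 -0.24  0.28] t 6.8 turn 3.04
[0.35, 0.12, 0.3] -> [ 0.0325 -0.2461 -0.1021]
[-0.28, -0.05, 0.2] -> [-0.4727 -0.6313  0.0774]
[-0.2, -0.04, 0.07] -> [-0.342  -0.709   0.0606]
```

```bash
python3 -c "
from h import *
goto([.2,-.0,.42],[-.03,-.04,.28])"
```

```text
now [0.4332 0.0253 0.537 ] f [-0.05 -0.24  0.28] t 6.8 turn 3.04
[0.2, -0.0, 0.42] -> [-0.1514 -0.2125  0.0257]
[-0.03, -0.04, 0.28] -> [-0.2887 -0.4442  0.0652]
```

Request:
play_rows --plan '[[[1, -0.026, -0.04, 0.006, 0], [1, -0.053, -0.08, 0.012, 0], [1, -0.079, -0.12, 0.018, 0], [1, -0.105, -0.16, 0.024, 0], [1, -0.131, -0.2, 0.03, 0], [1, -0.158, -0.24, 0.036, 0], [1, -0.184, -0.28, 0.042, 0], [1, -0.21, -0.32, 0.048, 0], [1, -0.237, -0.36, 0.053, 0], [1, -0.263, -0.4, 0.059, 0], [1, -0.289, -0.444, 0.065, 0], [1, -0.289, -0.444, 0.065, 0]]]'

```text
clock: 8.0
position: [0.5816, 0.0442, 0.4568]
ee_rot: [0.713, 0.654, 0.231, -0.104]
contact_force: [0.2, -0.1, -0.4]
width: -0.0001
```

```bash
python3 -c "
from h import *
st()
goto([-.09,-.05,.23],[-.09,-.05,.11])"
```

```text
t 8.0 q [-0.311 -0.245  1.962  0.873  0.57  -1.073] tcp [0.582 0.044 0.457] stand [-0.0346 -0.0388  0.2768] f [ 0.2 -0.1 -0.4]
tool axes in stand:
 [[ 0.884  0.467 -0.023]
 [-0.038  0.023 -0.999]
 [-0.466  0.884  0.038]]
now [-0.0346 -0.0388  0.2768] f [ 0.18 -0.06 -0.44] t 8.0 turn 2.86
[-0.09, -0.05, 0.23] -> [-0.0267 -0.0675  0.0107]
[-0.09, -0.05, 0.11] -> [ 0.0291 -0.1736  0.0061]
```

```bash
cat >> h.py <<'E'
def push(phis,r=.058,x=0.0,extra=0.):
    out=[]
    for p in phis:
        a=np.radians(p); er=np.array([np.cos(a),np.sin(a)]); ep=np.array([-er[1],er[0]])
        d=.008+.011*abs(ep[0])+.016*abs(ep[1])+extra
        c=r*er-d*ep; out.append([x,-c[0],c[1]])
    goto(*out)
E
python3 -c "
from h import *
goto([-.09,-.04,.23],[-.09,-.04,.12],[0,-.035,.062])"
```

```text
now [-0.0346 -0.0388  0.2768] f [ 0.18 -0.06 -0.44] t 8.0 turn 2.86
[-0.09, -0.04, 0.23] -> [-0.0271 -0.0672  0.0007]
[-0.09, -0.04, 0.12] -> [ 0.0241 -0.1645 -0.0035]
[0, -0.035, 0.062] -> [ 0.1305 -0.1737 -0.0128]
```

Request:
play_rows --plan '[[[1, -0.014, -0.035, 0, 0], [1, -0.027, -0.067, 0, 0], [1, -0.01, -0.1, -0.002, 0], [1, 0.007, -0.133, -0.003, 0], [1, 0.024, -0.165, -0.0035, 0], [1, 0.024, -0.165, -0.0035, 0]]]'

```text
clock: 8.6
position: [0.5253, 0.0306, 0.2951]
ee_rot: [0.712, 0.654, 0.233, -0.107]
contact_force: [0.2, 0.4, -0.6]
width: -0.0
```

```bash
python3 -c "
from h import *
st()
goto([0,-.035,.062])
for n in('side','top'):
    im,d=snap(n,n+'2')
im=cv2.imread('pics/side2.png'); cv2.imwrite('pics/side2z.png',cv2.resize(im[100:350,130:400],None,fx=2.9,fy=2.4,interpolation=cv2.INTER_CUBIC))
im=cv2.imread('pics/top2.png'); cv2.imwrite('pics/top2z.png',cv2.resize(im[180:330,190:390],None,fx=4,fy=4,interpolation=cv2.INTER_CUBIC))
"
```

```text
t 8.6 q [-0.455 -0.181  2.358  1.607  0.546 -1.984] tcp [0.525 0.031 0.295] stand [-0.0925 -0.0399  0.1151] f [ 0.2  0.4 -0.6]
tool axes in stand:
 [[ 0.881  0.472 -0.025]
 [-0.039  0.02  -0.999]
 [-0.471  0.881  0.036]]
now [-0.0925 -0.0399  0.1151] f [ 0.18  0.43 -0.65] t 8.6 turn 2.4
[0, -0.035, 0.062] -> [ 0.1063 -0.003  -0.0091]
```

View pics/side2z.png

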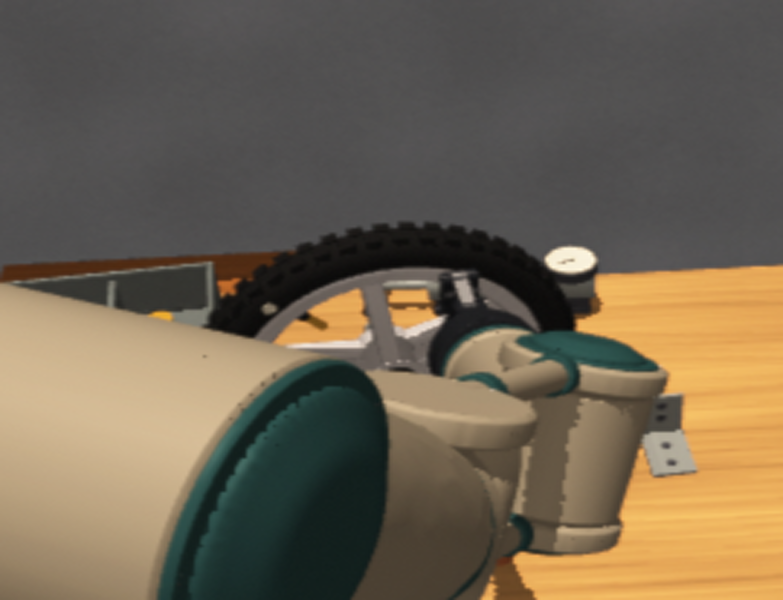

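View pics/top2z.png

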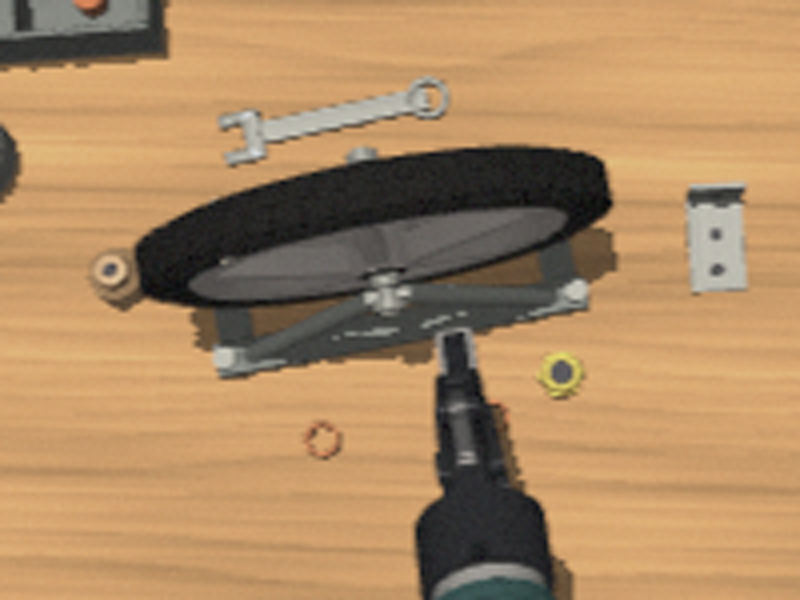

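Request:
play_rows --plan '[[[1, 0.025, -0.001, -0.002, 0], [1, 0.055, -0.002, -0.005, 0], [1, 0.08, -0.003, -0.007, 0], [1, 0.106, -0.003, -0.009, 0], [1, 0.106, -0.003, -0.009, 0]]]'

```text
clock: 9.2
position: [0.6183, 0.0556, 0.2459]
ee_rot: [0.712, 0.654, 0.232, -0.105]
contact_force: [0.3, 0.2, 0.6]
width: -0.0002
```

```bash
python3 -c "
from h import *
st()
push([94,100,108,116,124,132,140,148,156,164,170])
for n in('top','side'):
    im,d=snap(n,n+'3')
im=cv2.imread('pics/top3.png'); cv2.imwrite('pics/top3z.png',cv2.resize(im[180:330,190:390],None,fx=4,fy=4,interpolation=cv2.INTER_CUBIC))
im=cv2.imread('pics/side3.png'); cv2.imwrite('pics/side3z.png',cv2.resize(im[100:350,130:400],None,fx=2.9,fy=2.4,interpolation=cv2.INTER_CUBIC))
z=np.load('pics/side3.npz');d=z['d']
P=np.array([world('side',u,v,d[v,u]) for v in range(100,350,3) for u in range(200,420,3) if d[v,u]>0])
m=(P[:,2]>.05)&(P[:,0]<.48)&(P[:,0]>.1); P=P[m]; print('lowest arm',P[np.argsort(P[:,2])[:4]].round(3))
"
```

```text
t 9.2 q [-0.234  0.077  2.31   2.229  0.46  -2.525] tcp [0.618 0.056 0.246] stand [ 0.0037 -0.0355  0.0659] f [0.3 0.2 0.6]
tool axes in stand:
 [[ 0.883  0.468 -0.024]
 [-0.038  0.022 -0.999]
 [-0.467  0.883  0.037]]
now [ 0.0037 -0.0355  0.0659] f [0.33 0.18 0.58] t 9.2 turn 2.68
[0.0, np.float64(-0.015994496110678484), np.float64(0.059260074210370606)] -> [-0.0009 -0.0072 -0.0197]
[0.0, np.float64(-0.01121133828034355), np.float64(0.06087160491804742)] -> [-0.0019 -0.0057 -0.0244]
[0.0, np.float64(-0.004337341944016283), np.float64(0.062394096832727515)] -> [-0.0028 -0.0042 -0.0312]
[0.0, np.float64(0.0030449500002282665), np.float64(0.06304579120189602)] -> [-0.0034 -0.0034 -0.0386]
[0.0, np.float64(0.010823080720541167), np.float64(0.06266038088874842)] -> [-0.0035 -0.0036 -0.0463]
[0.0, np.float64(0.018833334854076348), np.float64(0.06108908744694401)] -> [-0.0031 -0.0048 -0.0544]
[0.0, np.float64(0.02686487977647885), np.float64(0.0582156649696737)] -> [-0.0021 -0.0072 -0.0625]
[0.0, np.float64(0.03466812440015366), np.float64(0.05397003852373533)] -> [-0.0004 -0.0108 -0.0705]
[0.0, np.float64(0.04196680312981901), np.float64(0.04833943035053376)] -> [ 0.002  -0.0156 -0.078 ]
[0.0, np.float64(0.04847298993288121), np.float64(0.04137600092742654)] -> [ 0.005  -0.0216 -0.0848]
[0.0, np.float64(0.05266181252108977), np.float64(0.03534870808335806)] -> [ 0.0076 -0.0268 -0.0892]
lowest arm [[0.261 0.003 0.373]
 [0.246 0.013 0.376]
 [0.263 0.007 0.378]
 [0.25  0.008 0.379]]
```

View pics/top3z.png

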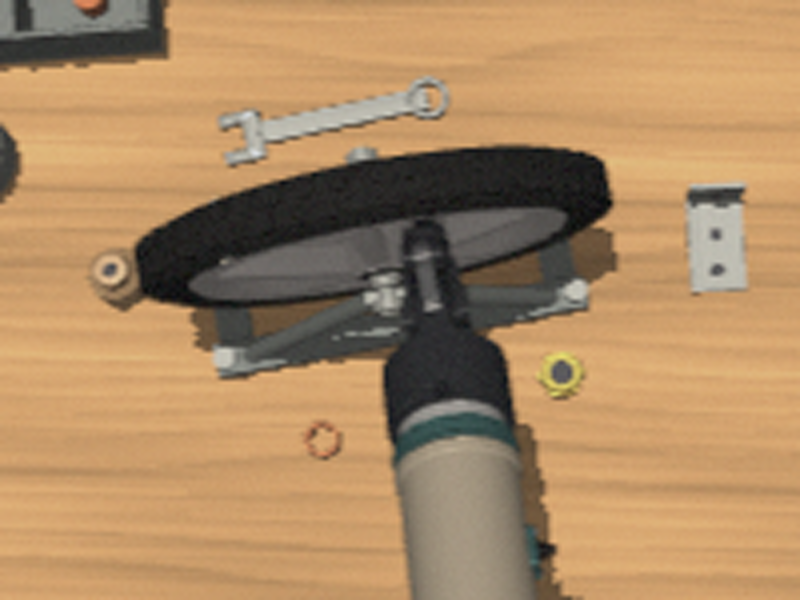

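View pics/side3z.png

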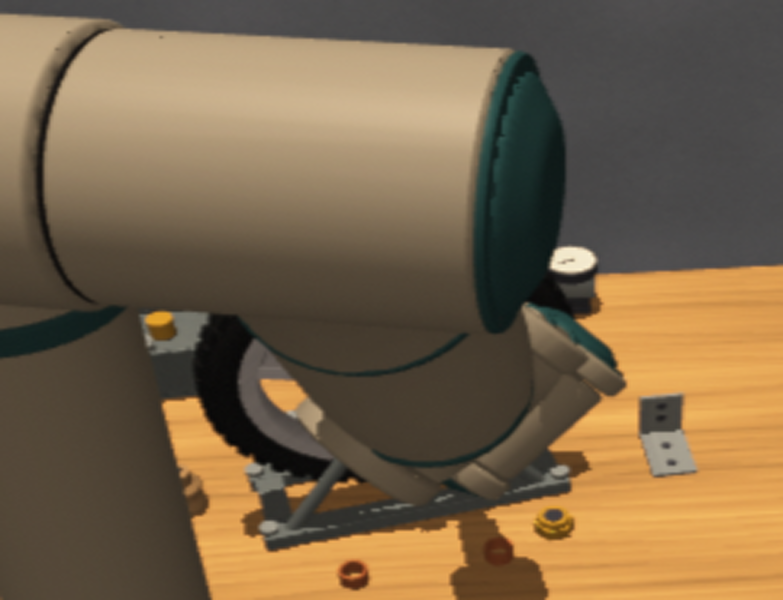

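Request:
play_rows --plan '[[[1, 0, 0, 0, 8], [1, 0, 0, 0, 16], [1, 0, 0, 0, 24], [1, 0, 0, 0, 32], [1, 0, 0, 0, 40], [1, 0, 0, 0, 48], [1, 0, 0, 0, 56], [1, 0, 0, 0, 64], [1, 0, 0, 0, 72], [1, 0, 0, 0, 80], [1, 0, 0, 0, 88], [1, 0, 0, 0, 90]]]'

```text
clock: 10.5
position: [0.6156, 0.0548, 0.2485]
ee_rot: [0.041, 0.967, 0.089, -0.237]
contact_force: [0.1, -0.2, -0.1]
width: 0.0002
```

```bash
sed -i 's/d=.008+.011\*abs(ep\[0\])+.016\*abs(ep\[1\])+extra/d=.008+.0145*abs(ep[0])+.0125*abs(ep[1])+extra/' h.py; sed -i 's/out.append(\[x,-c\[0\],c\[1\]\])/out.append([x,round(-c[0],4),round(c[1],4)])/' h.py
python3 -c "
from h import *
st()
push([90,97,104,110,116,122,128,134,140,146,152,158])
"
```

```text
t 10.5 q [-0.237  0.069  2.314  2.223  0.46  -0.947] tcp [0.616 0.055 0.248] stand [ 0.0009 -0.0358  0.0685] f [ 0.1 -0.2 -0.1]
tool axes in stand:
 [[ 0.884 -0.026 -0.466]
 [-0.04  -0.999 -0.021]
 [-0.465  0.037 -0.885]]
now [ 0.0009 -0.0358  0.0685] f [ 0.07 -0.16 -0.07] t 10.5 turn -91.49
[0.0, np.float64(-0.0225), np.float64(0.058)] -> [ 0.0036 -0.0136  0.0094]
[0.0, np.float64(-0.0167), np.float64(0.0605)] -> [ 0.0022 -0.0193  0.0071]
[0.0, np.float64(-0.0103), np.float64(0.0623)] -> [ 0.0011 -0.0256  0.0054]
[0.0, np.float64(-0.0045), np.float64(0.0634)] -> [ 0.0003 -0.0314  0.0043]
[0.0, np.float64(0.0016), np.float64(0.0638)] -> [-0.0001 -0.0375  0.0038]
[0.0, np.float64(0.0079), np.float64(0.0635)] -> [-0.0002 -0.0438  0.0039]
[0.0, np.float64(0.0143), np.float64(0.0624)] -> [ 0.0001 -0.0502  0.0048]
[0.0, np.float64(0.0208), np.float64(0.0606)] -> [ 0.0006 -0.0568  0.0062]
[0.0, np.float64(0.0271), np.float64(0.0579)] -> [ 0.0016 -0.0632  0.0085]
[0.0, np.float64(0.0333), np.float64(0.0544)] -> [ 0.003  -0.0695  0.0114]
[0.0, np.float64(0.0391), np.float64(0.05)] -> [ 0.0048 -0.0754  0.0152]
[0.0, np.float64(0.0444), np.float64(0.0449)] -> [ 0.007  -0.0809  0.0196]
```

Request:
play_rows --plan '[[[1, 0.003, -0.013, 0.009, 0], [1, 0.002, -0.019, 0.007, 0], [1, 0.001, -0.0255, 0.0055, 0], [1, 0, -0.0315, 0.0045, 0], [1, 0, -0.0375, 0.004, 0], [1, 0, -0.044, 0.004, 0], [1, 0, -0.05, 0.005, 0], [1, 0.0005, -0.057, 0.006, 0], [1, 0.0015, -0.063, 0.0085, 0], [1, 0.003, -0.0695, 0.0115, 0], [1, 0.005, -0.0755, 0.015, 0], [1, 0.007, -0.081, 0.0195, 0]]]'

```text
clock: 11.7
position: [0.5983, 0.1333, 0.2275]
ee_rot: [0.04, 0.967, 0.089, -0.234]
contact_force: [1.4, -2.3, 1.2]
width: -0.0001
```

```bash
python3 -c "
from h import *
st()
push([158,164,170,176,182])
for n in('top','side'):
    im,d=snap(n,n+'4')
im=cv2.imread('pics/top4.png'); cv2.imwrite('pics/top4z.png',cv2.resize(im[180:330,190:390],None,fx=4,fy=4,interpolation=cv2.INTER_CUBIC))
im=cv2.imread('pics/side4.png'); cv2.imwrite('pics/side4z.png',cv2.resize(im[100:350,130:400],None,fx=2.9,fy=2.4,interpolation=cv2.INTER_CUBIC))
"
```

```text
t 11.7 q [ 0.03   0.107  2.364  2.838  0.435 -1.401] tcp [0.598 0.133 0.228] stand [0.001  0.0447 0.0475] f [ 1.4 -2.3  1.2]
tool axes in stand:
 [[ 0.887 -0.026 -0.461]
 [-0.04  -0.999 -0.02 ]
 [-0.46   0.037 -0.887]]
now [0.001  0.0447 0.0475] f [ 1.44 -2.28  1.23] t 11.7 turn -91.52
[0.0, np.float64(0.0444), np.float64(0.0449)] -> [0.0004 0.0002 0.0028]
[0.0, np.float64(0.0491), np.float64(0.0391)] -> [ 0.0029 -0.0047  0.0078]
[0.0, np.float64(0.0532), np.float64(0.0326)] -> [ 0.0057 -0.009   0.0135]
[0.0, np.float64(0.0564), np.float64(0.0255)] -> [ 0.0088 -0.0125  0.0198]
[0.0, np.float64(0.0587), np.float64(0.019)] -> [ 0.0117 -0.015   0.0255]
```

View pics/top4z.png

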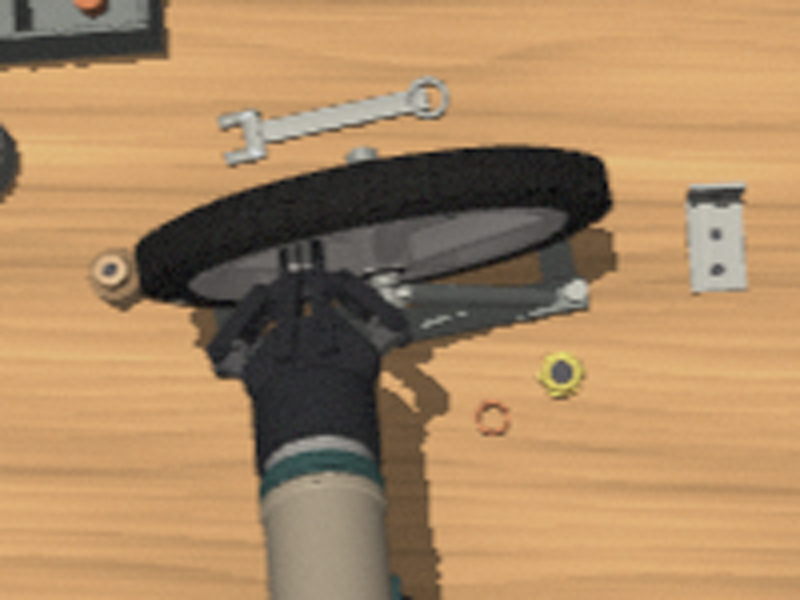

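View pics/side4z.png

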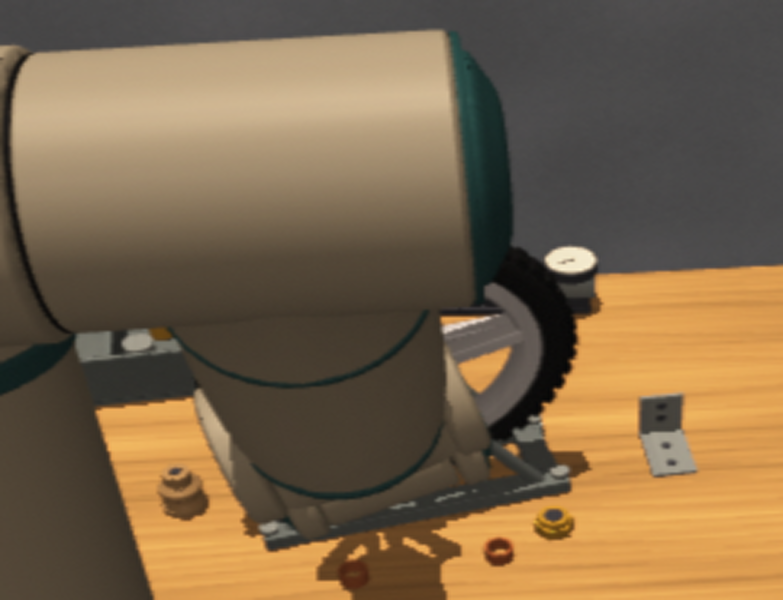

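```bash
python3 -c "
from h import *
goto([.0,.04,.051],[-.05,.04,.08],[-.095,.038,.105],[-.095,-.038,.105])"
```

```text
now [0.0001 0.0454 0.0459] f [ 0.43  0.65 -0.18] t 11.8 turn -91.42
[0.0, 0.04, 0.051] -> [-0.0023  0.0056 -0.0043]
[-0.05, 0.04, 0.08] -> [-0.06    0.0079 -0.0068]
[-0.095, 0.038, 0.105] -> [-0.1113  0.0119 -0.008 ]
[-0.095, -0.038, 0.105] -> [-0.1084  0.0878 -0.0064]
```

Request:
play_rows --plan '[[[1, -0.002, 0.0055, -0.0045, 0], [1, -0.03, 0.0075, -0.006, 0], [1, -0.06, 0.008, -0.007, 0], [1, -0.09, 0.01, -0.008, 0], [1, -0.111, 0.012, -0.008, 0], [1, -0.11, 0.04, -0.007, 0], [1, -0.109, 0.07, -0.007, 0], [1, -0.108, 0.088, -0.0065, 0], [1, -0.108, 0.088, -0.0065, 0]]]'

```text
clock: 12.7
position: [0.5237, 0.0285, 0.2864]
ee_rot: [0.041, 0.967, 0.087, -0.235]
contact_force: [-0.0, 0.7, -0.1]
width: 0.0
```

```bash
python3 -c "
from h import *
st()
goto([0,-.038,.058])
for n in('top','side'):
    im,d=snap(n,n+'5')
im=cv2.imread('pics/top5.png'); cv2.imwrite('pics/top5z.png',cv2.resize(im[180:330,190:390],None,fx=4,fy=4,interpolation=cv2.INTER_CUBIC))
im=cv2.imread('pics/side5.png'); cv2.imwrite('pics/side5z.png',cv2.resize(im[100:350,130:400],None,fx=2.9,fy=2.4,interpolation=cv2.INTER_CUBIC))
"
```

```text
t 12.7 q [-0.467 -0.166  2.387  1.693  0.558 -0.516] tcp [0.524 0.029 0.286] stand [-0.0945 -0.0415  0.1064] f [-0.   0.7 -0.1]
tool axes in stand:
 [[ 0.886 -0.03  -0.463]
 [-0.044 -0.999 -0.021]
 [-0.462  0.039 -0.886]]
now [-0.0945 -0.0415  0.1064] f [-0.01  0.71 -0.13] t 12.7 turn -91.7
[0, -0.038, 0.058] -> [ 0.1059 -0.0082 -0.001 ]
```

View pics/top5z.png

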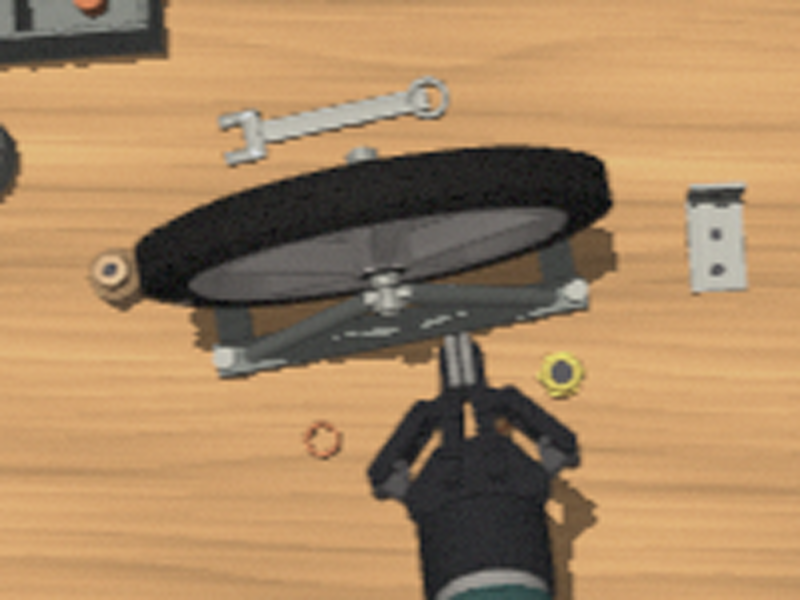

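View pics/side5z.png

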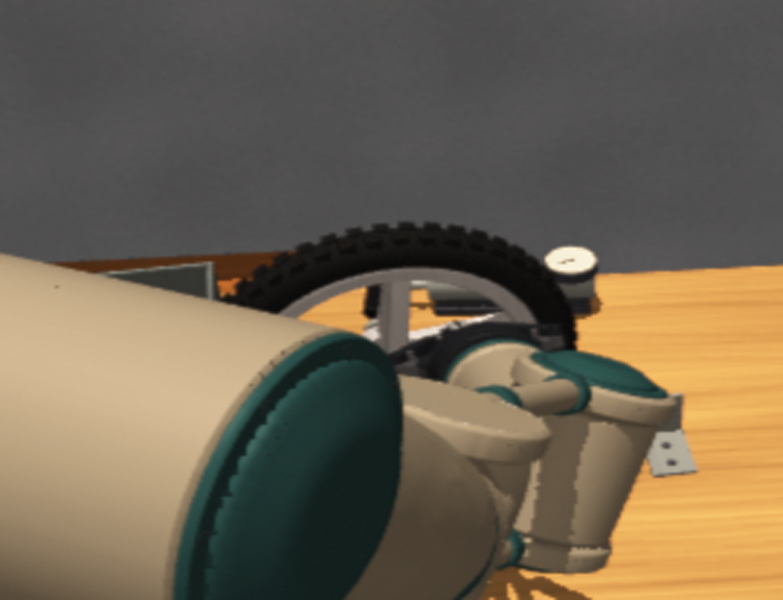

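```bash
python3 -c "
from h import *
for (a,b,x) in ((396,278,-.0165),(395,300,-.018),(394,335,-.020)):
    p=onx('side',130+a/2.9,100+b/2.4,x); print(p,np.degrees(np.arctan2(p[2],-p[1])))
im=cv2.imread('pics/side5.png'); cv2.imwrite('pics/side5c.png',cv2.resize(im[205:260,240:300],None,fx=10,fy=10,interpolation=cv2.INTER_CUBIC))
"
```

```text
[-0.0165     -0.01230747  0.11051705] 83.64557330047181
[-0.018      -0.00903017  0.08629281] 84.02598899982236
[-0.02       -0.0041736   0.04597852] 84.81331611192975
```

View pics/side5c.png

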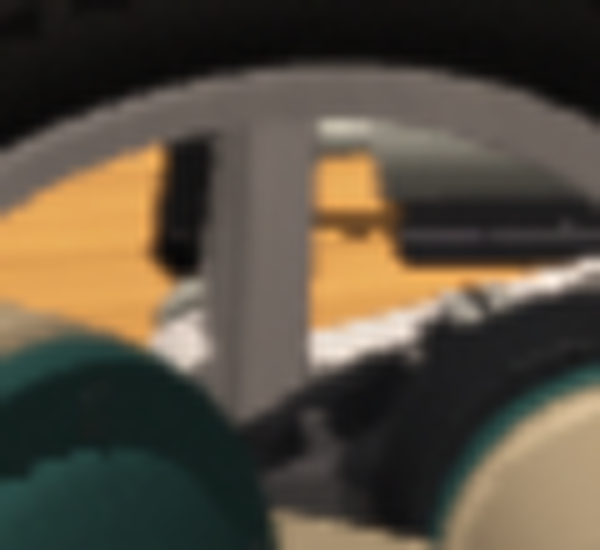

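Request:
play_rows --plan '[[[1, 0.03, -0.003, 0, 0], [1, 0.055, -0.006, -0.001, 0], [1, 0.08, -0.007, -0.001, 0], [1, 0.106, -0.007, -0.001, 0], [1, 0.106, -0.007, -0.001, 0]]]'

```text
clock: 13.3
position: [0.6155, 0.0572, 0.2355]
ee_rot: [0.04, 0.966, 0.091, -0.237]
contact_force: [0.4, 1.2, 0.5]
width: -0.0002
```

```bash
python3 -c "
from h import *
st()
push([83,90,97,103,109,115,121,127,133,139,145,151])
"
```

```text
t 13.3 q [-0.235  0.097  2.334  2.292  0.492 -1.024] tcp [0.616 0.057 0.236] stand [ 0.0013 -0.0334  0.0555] f [0.4 1.2 0.5]
tool axes in stand:
 [[ 0.885 -0.022 -0.466]
 [-0.036 -0.999 -0.021]
 [-0.465  0.035 -0.885]]
now [ 0.0013 -0.0334  0.0555] f [0.38 1.17 0.49] t 13.3 turn -91.25
[0.0, np.float64(-0.0308), np.float64(0.0547)] -> [-0.0009 -0.0026  0.0013]
[0.0, np.float64(-0.0225), np.float64(0.058)] -> [-0.0027 -0.0108 -0.0018]
[0.0, np.float64(-0.0167), np.float64(0.0605)] -> [-0.0041 -0.0165 -0.0041]
[0.0, np.float64(-0.0113), np.float64(0.0621)] -> [-0.005  -0.0218 -0.0057]
[0.0, np.float64(-0.0055), np.float64(0.0632)] -> [-0.0057 -0.0276 -0.0068]
[0.0, np.float64(0.0006), np.float64(0.0637)] -> [-0.0062 -0.0337 -0.0073]
[0.0, np.float64(0.0068), np.float64(0.0636)] -> [-0.0064 -0.0399 -0.0074]
[0.0, np.float64(0.0133), np.float64(0.0626)] -> [-0.0061 -0.0464 -0.0066]
[0.0, np.float64(0.0197), np.float64(0.0609)] -> [-0.0056 -0.0529 -0.0053]
[0.0, np.float64(0.0261), np.float64(0.0584)] -> [-0.0046 -0.0593 -0.0032]
[0.0, np.float64(0.0323), np.float64(0.055)] -> [-0.0033 -0.0656 -0.0003]
[0.0, np.float64(0.0381), np.float64(0.0508)] -> [-0.0015 -0.0716  0.0033]
```

Request:
play_rows --plan '[[[1, -0.001, -0.005, 0, 0], [1, -0.0027, -0.011, -0.002, 0], [1, -0.004, -0.0165, -0.004, 0], [1, -0.005, -0.022, -0.0055, 0], [1, -0.0055, -0.0275, -0.007, 0], [1, -0.006, -0.0335, -0.0075, 0], [1, -0.006, -0.04, -0.0075, 0], [1, -0.006, -0.0465, -0.0065, 0], [1, -0.0055, -0.053, -0.0055, 0], [1, -0.0045, -0.0595, -0.003, 0], [1, -0.003, -0.0655, 0, 0], [1, -0.0015, -0.0715, 0.0035, 0]]]'

```text
clock: 14.5
position: [0.5989, 0.127, 0.2319]
ee_rot: [0.04, 0.967, 0.091, -0.235]
contact_force: [1.4, -2.2, 0.6]
width: 0.0006
```

```bash
python3 -c "
from h import *
st()
push([151,156,160])
"
```

```text
t 14.5 q [ 2.000e-03  9.500e-02  2.357e+00  2.754e+00  4.220e-01 -1.335e+00] tcp [0.599 0.127 0.232] stand [0.0002 0.0383 0.0519] f [ 1.4 -2.2  0.6]
tool axes in stand:
 [[ 0.886 -0.022 -0.463]
 [-0.036 -0.999 -0.021]
 [-0.462  0.035 -0.886]]
now [0.0002 0.0383 0.0519] f [ 1.36 -2.18  0.6 ] t 14.5 turn -91.28
[0.0, np.float64(0.0381), np.float64(0.0508)] -> [0.0003 0.0002 0.0011]
[0.0, np.float64(0.0427), np.float64(0.0467)] -> [ 0.002  -0.0046  0.0046]
[0.0, np.float64(0.0461), np.float64(0.0431)] -> [ 0.0036 -0.0081  0.0078]
```

```bash
python3 -c "
from h import *
goto([.0,.034,.056],[-.05,.034,.08],[-.095,.032,.105],[-.095,-.038,.105])"
```

```text
now [0.0002 0.0383 0.0519] f [ 1.36 -2.18  0.6 ] t 14.5 turn -91.28
[0.0, 0.034, 0.056] -> [-0.002   0.0045 -0.0034]
[-0.05, 0.034, 0.08] -> [-0.0573  0.0064 -0.0015]
[-0.095, 0.032, 0.105] -> [-0.1087  0.0103 -0.0028]
[-0.095, -0.038, 0.105] -> [-0.1062  0.0802 -0.0014]
```

Request:
play_rows --plan '[[[1, -0.002, 0.0045, -0.0035, 0], [1, -0.03, 0.0055, -0.0025, 0], [1, -0.06, 0.0065, -0.0015, 0], [1, -0.09, 0.009, -0.0025, 0], [1, -0.1085, 0.0105, -0.003, 0], [1, -0.107, 0.045, -0.002, 0], [1, -0.106, 0.08, -0.0015, 0], [1, -0.106, 0.08, -0.0015, 0]]]'

```text
clock: 15.3
position: [0.5241, 0.0258, 0.2868]
ee_rot: [0.04, 0.968, 0.085, -0.234]
contact_force: [0.5, -0.5, 1.0]
width: -0.0
```

```bash
python3 -c "
from h import *
st()
goto([0,-.042,.055])
for n in('top','side'):
    im,d=snap(n,n+'6')
im=cv2.imread('pics/top6.png'); cv2.imwrite('pics/top6z.png',cv2.resize(im[180:330,190:390],None,fx=4,fy=4,interpolation=cv2.INTER_CUBIC))
im=cv2.imread('pics/side6.png'); cv2.imwrite('pics/side6c.png',cv2.resize(im[205:260,230:300],None,fx=10,fy=10,interpolation=cv2.INTER_CUBIC))
"
```

```text
t 15.3 q [-0.476 -0.165  2.387  1.693  0.565 -0.519] tcp [0.524 0.026 0.287] stand [-0.0947 -0.0443  0.1068] f [ 0.5 -0.5  1. ]
tool axes in stand:
 [[ 0.887 -0.033 -0.461]
 [-0.046 -0.999 -0.018]
 [-0.46   0.038 -0.887]]
now [-0.0947 -0.0443  0.1068] f [ 0.53 -0.53  1.03] t 15.3 turn -91.88
[0, -0.042, 0.055] -> [ 0.1077 -0.0074  0.0022]
```

View pics/side6c.png

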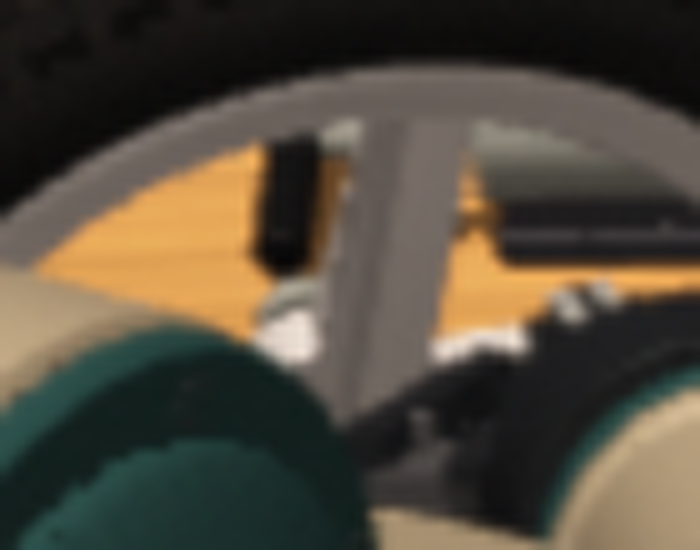

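View pics/top6z.png

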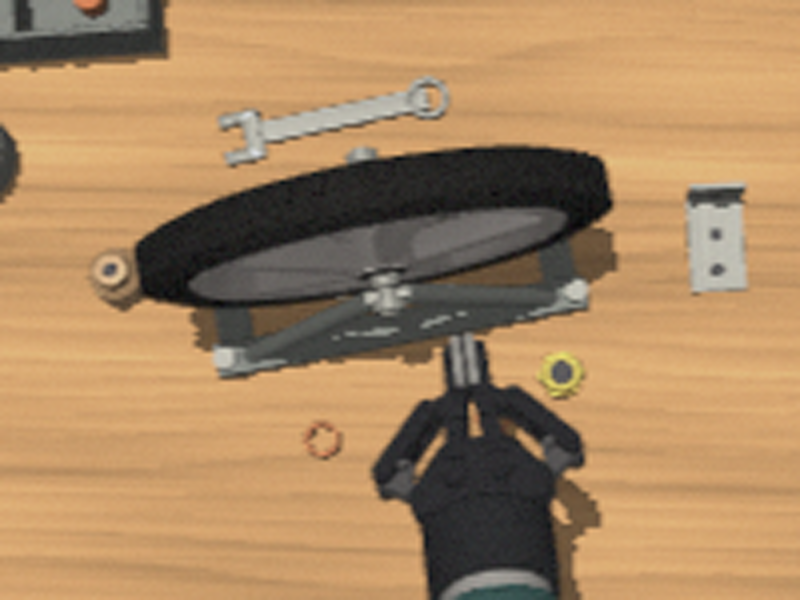

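```bash
python3 -c "
from h import *
for (u,v,x) in ((273.4,220,-.0165),(270.4,238,-.0195),(267.8,219,-.0165),(267.2,240,-.0195)):
    p=onx('side',u,v,x); print(p,np.degrees(np.arctan2(p[2],-p[1])))
"
```

```text
[-0.0165     -0.02649217  0.09506162] 74.42768773092764
[-0.0195     -0.01496065  0.04742529] 72.49174919625332
[-0.0165     -0.01428174  0.10102893] 81.95381984515774
[-0.0195     -0.00716926  0.04347606] 80.63611535336241
```

Request:
play_rows --plan '[[[1, 0.025, -0.001, 0.001, 0], [1, 0.05, -0.002, 0.001, 0], [1, 0.07, -0.002, 0.001, 0], [1, 0.07, -0.002, 0.001, 0]]]'

```text
clock: 15.8
position: [0.5835, 0.0471, 0.2509]
ee_rot: [0.039, 0.967, 0.092, -0.236]
contact_force: [-0.5, 1.1, -1.1]
width: 0.0004
```

```bash
python3 -c "
from h import *
st()
goto([0,-.045,.055])"
```

```text
t 15.8 q [-0.306  0.016  2.365  2.11   0.505 -0.877] tcp [0.584 0.047 0.251] stand [-0.0321 -0.0363  0.0709] f [-0.5  1.1 -1.1]
tool axes in stand:
 [[ 0.886 -0.02  -0.464]
 [-0.032 -0.999 -0.02 ]
 [-0.463  0.033 -0.886]]
now [-0.0321 -0.0363  0.0709] f [-0.48  1.08 -1.05] t 15.8 turn -91.12
[0, -0.045, 0.055] -> [ 0.036   0.0076 -0.0006]
```

Request:
play_rows --plan '[[[1, 0, 0.0085, 0, 0], [1, 0, 0.0085, 0, 0], [1, 0.02, 0.0085, 0, 0], [1, 0.036, 0.0085, -0.0005, 0], [1, 0.036, 0.0085, -0.0005, 0]]]'

```text
clock: 16.3
position: [0.617, 0.046, 0.2348]
ee_rot: [0.039, 0.967, 0.093, -0.236]
contact_force: [-0.7, 0.8, 1.1]
width: 0.0001
```

```bash
python3 -c "
from h import *
st()
goto([0,-.036,.055],[0,-.0225,.058])"
```

```text
t 16.3 q [-0.277  0.102  2.333  2.227  0.521 -0.988] tcp [0.617 0.046 0.235] stand [ 0.0004 -0.0446  0.0548] f [-0.7  0.8  1.1]
tool axes in stand:
 [[ 0.886 -0.018 -0.464]
 [-0.03  -0.999 -0.02 ]
 [-0.463  0.032 -0.886]]
now [ 0.0004 -0.0446  0.0548] f [-0.71  0.76  1.09] t 16.3 turn -91.01
[0, -0.036, 0.055] -> [-0.0007 -0.0086 -0.0002]
[0, -0.0225, 0.058] -> [-0.0025 -0.022  -0.0031]
```

Now the last push on the top spoke, slowly, to the vertical.

Request:
play_rows --plan '[[[1, 0, -0.005, 0, 0], [1, -0.001, -0.009, 0, 0], [1, -0.001, -0.0125, -0.001, 0], [1, -0.0015, -0.0155, -0.0015, 0], [1, -0.002, -0.0185, -0.002, 0], [1, -0.0025, -0.022, -0.003, 0], [1, -0.0025, -0.022, -0.003, 0]]]'

```text
clock: 17.0
position: [0.6115, 0.0683, 0.2381]
ee_rot: [0.039, 0.966, 0.094, -0.236]
contact_force: [0.5, -0.8, -0.3]
width: 0.0001
```

```bash
python3 -c "
from h import *
st()
goto([0,-.03,.056],[-.05,-.034,.08],[-.095,-.042,.105],[-.095,-.042,.22])
snap('top','top7')
im=cv2.imread('pics/top7.png'); cv2.imwrite('pics/top7z.png',cv2.resize(im[180:330,190:390],None,fx=4,fy=4,interpolation=cv2.INTER_CUBIC))
"
```

```text
t 17.0 q [-0.208  0.087  2.338  2.317  0.481 -1.032] tcp [0.611 0.068 0.238] stand [-0.0002 -0.0216  0.0581] f [ 0.5 -0.8 -0.3]
tool axes in stand:
 [[ 0.886 -0.016 -0.463]
 [-0.029 -0.999 -0.021]
 [-0.463  0.032 -0.886]]
now [-0.0002 -0.0216  0.0581] f [ 0.54 -0.8  -0.34] t 17.0 turn -90.93
[0, -0.03, 0.056] -> [0.0014 0.0083 0.0019]
[-0.05, -0.034, 0.08] -> [-0.0539  0.0139  0.0039]
[-0.095, -0.042, 0.105] -> [-0.1051  0.0234  0.0028]
[-0.095, -0.042, 0.22] -> [-0.1583  0.0271 -0.0991]
```

View pics/top7z.png

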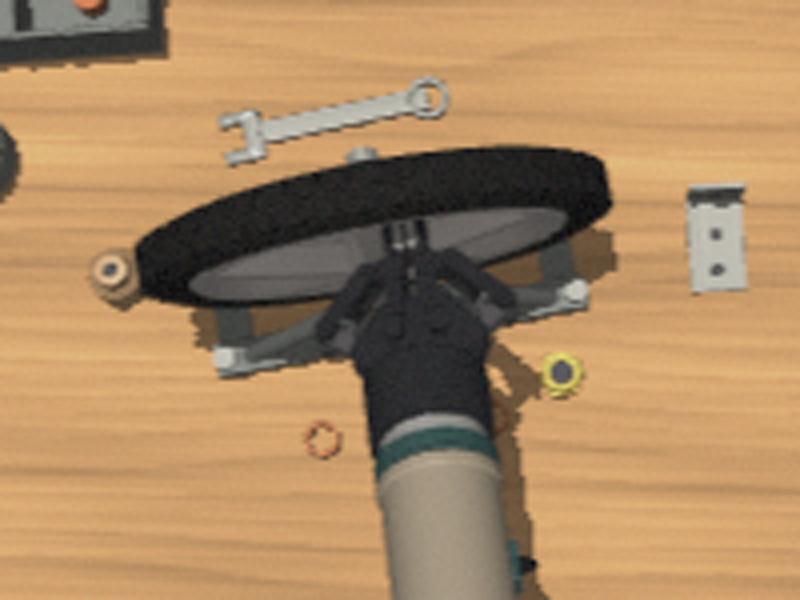

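Request:
play_rows --plan '[[[1, 0.001, 0.008, 0.002, 0], [1, -0.025, 0.012, 0.003, 0], [1, -0.054, 0.016, 0.004, 0], [1, -0.08, 0.02, 0.003, 0], [1, -0.105, 0.024, 0.003, 0], [1, -0.122, 0.025, -0.03, 0], [1, -0.14, 0.027, -0.065, 0], [1, -0.158, 0.027, -0.099, 0], [1, -0.158, 0.027, -0.099, 0]]]'

```text
clock: 17.95
position: [0.5252, 0.0271, 0.4079]
ee_rot: [0.043, 0.968, 0.093, -0.23]
contact_force: [0.6, 0.0, 0.1]
width: 0.0001
```

```bash
python3 -c "
from h import *
st()
goto([-.1,-.25,.25],[-.1,-.4,.28])
snap('side','side8')
im=cv2.imread('pics/side8.png'); cv2.imwrite('pics/side8z.png',cv2.resize(im[100:350,130:400],None,fx=2.9,fy=2.4,interpolation=cv2.INTER_CUBIC))
"
```

```text
t 17.95 q [-0.491 -0.319  2.136  1.118  0.665  0.162] tcp [0.525 0.027 0.408] stand [-0.0933 -0.0432  0.2279] f [0.6 0.  0.1]
tool axes in stand:
 [[ 0.89  -0.017 -0.455]
 [-0.033 -0.999 -0.028]
 [-0.454  0.04  -0.89 ]]
now [-0.0933 -0.0432  0.2279] f [0.61 0.04 0.12] t 17.95 turn -90.95
[-0.1, -0.25, 0.25] -> [-0.0092  0.2076 -0.0109]
[-0.1, -0.4, 0.28] -> [-0.0179  0.3586 -0.0334]
```

View pics/side8z.png

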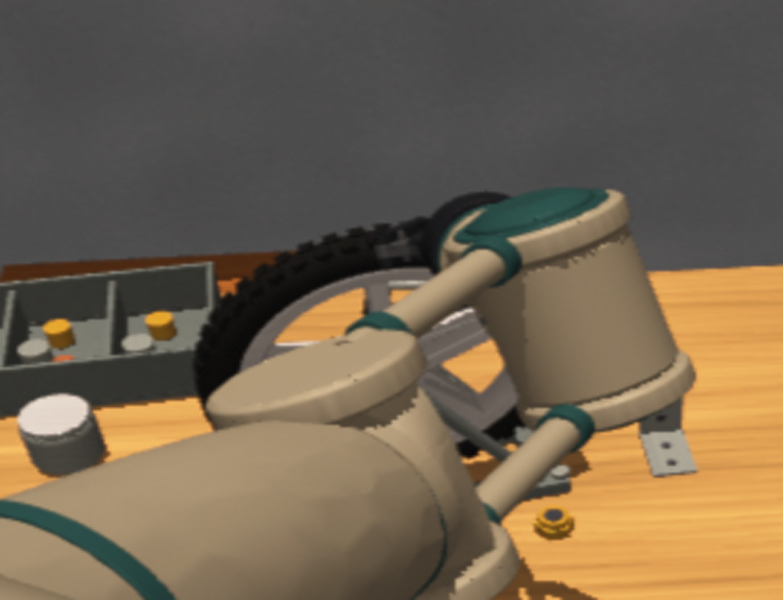

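Request:
play_rows --plan '[[[1, -0.005, 0.045, -0.01, 0], [1, -0.01, 0.09, -0.02, 0], [1, -0.01, 0.135, -0.02, 0], [1, -0.01, 0.18, -0.02, 0], [1, -0.01, 0.22, -0.02, 0], [1, -0.01, 0.25, -0.02, 0], [1, -0.01, 0.25, -0.02, 0]]]'

```text
clock: 18.7
position: [0.5756, -0.2207, 0.4337]
ee_rot: [0.04, 0.967, 0.092, -0.233]
contact_force: [-0.9, 0.2, 0.2]
width: 0.0001
```

```bash
python3 -c "
from h import *
st()
snap('side','side9');snap('top','top9')
im=cv2.imread('pics/side9.png'); cv2.imwrite('pics/side9z.png',cv2.resize(im[170:345,180:360],None,fx=4.4,fy=3.4,interpolation=cv2.INTER_CUBIC))
im=cv2.imread('pics/top9.png'); cv2.imwrite('pics/top9z.png',cv2.resize(im[180:330,190:390],None,fx=4,fy=4,interpolation=cv2.INTER_CUBIC))
"
```

```text
t 18.7 q [-1.01  -0.03   1.858  1.159  1.121 -0.106] tcp [ 0.576 -0.221  0.434] stand [-0.0977 -0.296   0.2537] f [-0.9  0.2  0.2]
tool axes in stand:
 [[ 0.888 -0.019 -0.46 ]
 [-0.033 -0.999 -0.021]
 [-0.459  0.034 -0.888]]
```

View pics/side9z.png

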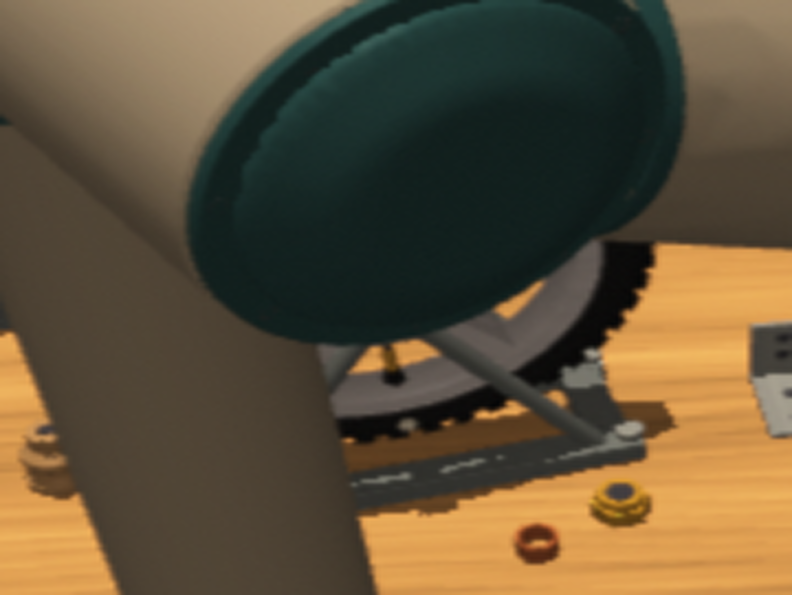

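View pics/top9z.png

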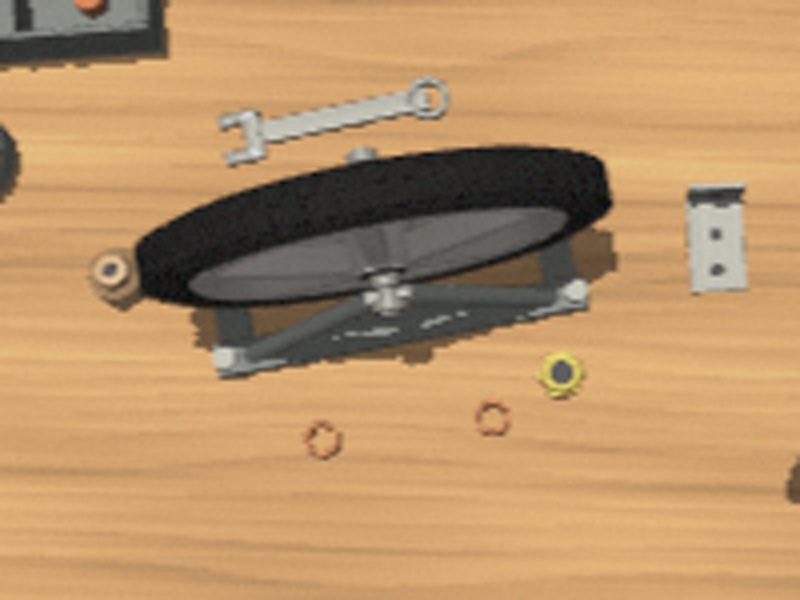

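```bash
python3 -c "
from h import *
im=np.load('pics/side9.npz')['im'].astype(int)
m=(im[285:302,262:285].min(2)>105); v,u=np.nonzero(m); u=u+262;v=v+285; print(list(zip(u,v))[:40],u.mean(),v.mean())
for nm,U,V,x in(('dot',u.mean(),v.mean(),-.019),('dotclick',272.95,294.7,-.019),('foot',180+393/4.4,170+378/3.4,0),('brass',180+388/4.4,170+352/3.4,0)):
    p=onx('side',U,V,x);print(nm,p.round(4),np.hypot(p[1],p[2]),'q',np.degrees(np.arctan2(p[1],-p[2])))
# tyre bottom/ hub check: tyre extremes in top image -> centre along TT
t=np.load('pics/top9.npz')['im'].astype(int); 
m=(t.sum(2)<110).astype(np.uint8); n,l,s,c=cv2.connectedComponentsWithStats(m[200:270,215:350]); 
i=1+np.argmax(s[1:,4]); print(s[i],c[i])
vv,uu=np.nonzero(l==i); uu+=215; vv+=200
for k in (uu.argmin(),uu.argmax()): print(uu[k],vv[k],tost(onz('top',uu[k],vv[k],.18)))
"
```

```text
[] nan nan
dot [nan nan nan] nan q nan
dotclick [-0.019  -0.0058 -0.1394] 0.13955017386324992 q -2.38125922213121
foot [ 0.     -0.0034 -0.1088] 0.10888098443615836 q -1.7650394427110532
brass [-0.     -0.0028 -0.0817] 0.08179631705757157 q -1.979354729246295
[   9   17  119   40 1223] [67.60670482 34.25592805]
224 242 [ 1.69369700e-02  1.54776391e-01 -5.55111512e-17]
342 230 [-1.05710247e-02 -1.52972915e-01 -5.55111512e-17]<string>:4: RuntimeWarning: Mean of empty slice.
  ret = ret.dtype.type(ret / rcount)
<string>:5: RuntimeWarning: Mean of empty slice.
```

```bash
python3 -c "
from h import *
im=cv2.imread('pics/top9.png'); c=cv2.resize(im[220:260,260:310],None,fx=12,fy=12,interpolation=cv2.INTER_CUBIC)
for q,col in((0,(0,255,0)),(-6,(0,0,255)),(6,(255,0,0))):
  for r,x in((.045,-.0233),(.07,-.02),(.10,-.0165)):
    for s in(-.008,.008):
      a=np.radians(q); er=np.array([-np.sin(a),np.cos(a)]); et=np.array([er[1],-er[0]])
      yz=r*er+s*et; p=proj('top',HUB+BN*x+TT*(yz[0]+.0005)+[0,0,yz[1]]); cv2.circle(c,(int((p[0]-260+.5)*12),int((p[1]-220+.5)*12)),3,col,-1)
cv2.imwrite('pics/top9s.png',c)
s=np.load('pics/side9.npz')['im'][:,:,::-1]; cv2.imwrite('pics/side9s.png',cv2.resize(s[262:302,245:295],None,fx=12,fy=12,interpolation=cv2.INTER_CUBIC))
"
```

```text
(no output)
```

View pics/top9s.png

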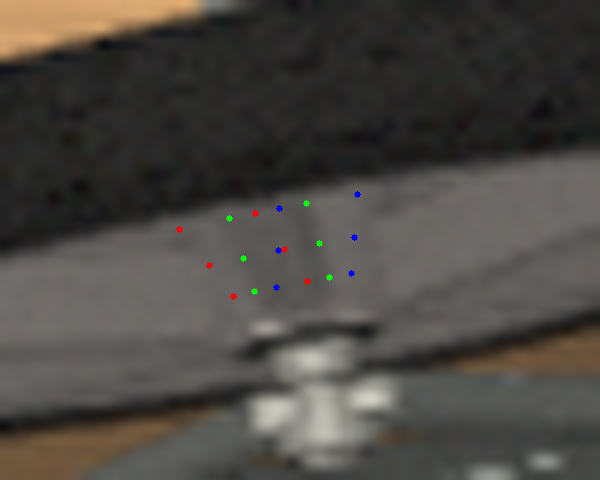

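View pics/side9s.png

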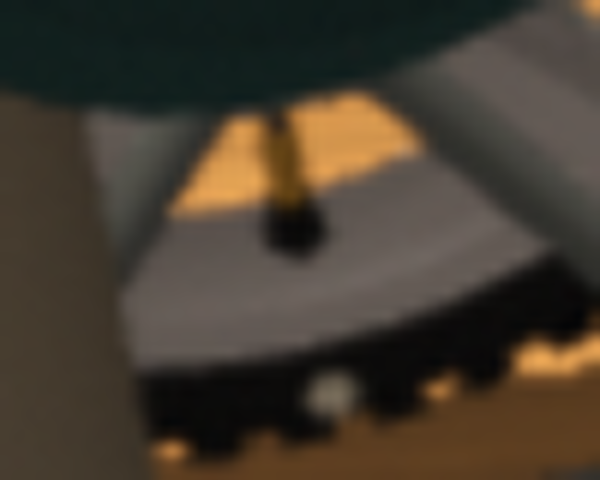

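```bash
python3 -c "
from h import *
for (a,b,x) in ((332,393,-.019),(295,228,0.),(281,150,0.)):
    p=onx('side',245+a/12-.5,262+b/12-.5,x);print(p.round(4),'q',np.degrees(np.arctan2(p[1]-.0005,-p[2])).round(2))
a=cv2.imread('pics/top0.png').astype(int);b=cv2.imread('pics/top9.png').astype(int)
d=np.abs(a-b).max(2)>50; print('changed px near bystanders',d[195:310,160:380].sum(),'press',d[140:265,460:560].sum())
print(manip.sign_off())"
```

```text
[-0.019  -0.004  -0.1372] q -1.87
[ 0.     -0.003  -0.1063] q -1.87
[-0.     -0.002  -0.0831] q -1.75
changed px near bystanders 5 press 0
the job is handed in; nothing more can be done
None
```

The valve is at the bottom of the wheel with the stem pointing up. My last measurement puts it about 2° off vertical, against the 7° allowed. I handed the job in at about 19 s; `sign_off` gave no verdict.

**What I did:** With the gripper shut, I made three slow pushes on three spokes, one after another, and took the hand right out in front of the wheel between pushes. The last push brought the top spoke upright. I then moved the hand up and to the right, clear of everything.

**Tool tilt:** The fingers could not get in between the spokes while pointing straight down, and the moves offer no tilt. I got one by repeatedly commanding poses just out of reach, behind and above the wheel. The elbow stopped at its limit of 0.22 rad (readings stayed just above it) and the tool leaned forward about 62°. It kept that angle for the rest of the job. I also turned the tool 90° about its own axis to keep the last joint away from its limit.

**Last checks:**
- **Valve angle:** In the side camera, the white dot, the stem foot and the brass end gave -1.9°, -1.9° and -1.8°. The top camera showed the top spoke upright to within a few degrees. An earlier rough reading gave -1.8° to -2.4°.
- **Bystanders:** Comparing first and last top pictures, only 5 pixels changed around the wheel and bystanders, and none around the press and its lever.
- **Forces:** The measured readings stayed under about 3 N. I saw no contact with the tyre or stem, but contact with them is not measured directly.
- **Wheel speed:** It was not measured; I kept the pushes to about 1 rad/s.

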